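# Stand up the case chart and mount the plaster model on its spacer collars

### The job

Set up the dental milling place: first fold the kickstand leg of the face-down case chart fully out and stand the chart upright on its bottom edge and leg, so that it leans back on the leg by itself anywhere on the bench. Then thread all the spacer collars that are there down the locating post, fully home, in order of width with the widest at the bottom and the narrowest on top, and last put the blue plaster model over the post to sit flat on the collars. Finally lift the orange bur cup up off its hanger and set it upright in the middle of the white tile. Leave the jar and the mixing bowl where they are.

Things in the scene. Friction and masses are not known exactly. Their poses are not given: they have to be found in the camera images.
- chart_mid (a point): centre of the case chart's panel, half-way through its thickness: rigid white panel 140 mm high, 120 wide, 8 thick, blue printed face, about 0.35 kg, lying face down at the start (this point 4 mm above the bench). Axes: x from its bottom edge (70 mm behind this point) to its top edge (70 mm ahead), y along its width, z out of its back (up at the start)
- chart_handle (a point): centre of the red round grip bar of the chart's wire handle: 10 mm thick, 80 long along the chart's y, 108 mm ahead of chart_mid along the chart's x and 16 mm to its back side (20 mm above the bench when the chart lies); 33 mm of clear space between bar and panel. The round bar can turn in a light grip; 20 N is enough to hold the chart
- leg_hinge (a point): middle of the kickstand's hinge axis, which runs along the chart's y: 45 mm ahead of chart_mid along the chart's x, 16 mm to the back side of it (12 mm off the panel's back)
- leg_foot (a point): centre of the yellow round foot bar of the U-shaped wire leg: 10 mm thick, 72 mm long along the chart's y, 112 mm from the hinge axis. Folded, the leg lies along the panel's back, 12 mm (axis) off it, its foot 3 mm short of the bottom edge; the space between the leg's two side wires is 65 mm wide
- leg (a joint): kickstand angle in rad: 0 folded, 0.75 fully out at its stop; the foot rises from the back. Light friction hinge (0.06 N m) that stays where left. To stand on it the chart is turned up about its bottom edge by about 107 deg from lying face down: the top goes up and over, past the vertical, and it leans back 17 deg on the leg, now behind it
- post_foot (a point): foot of the locating post, at its centre on the top of the round grey base of the model table (fixed to the bench; base 90 mm across, 12 mm high). z up
- post_tip (a point): top of the upright steel locating post: 18 mm in diameter, 60 mm tall above the base, its last 6 mm tapered
- wide_mid (a point): centre, half-way up, of the widest spacer collar: dark steel ring, 64 mm outside, hole 25 mm, 15 mm high, 0.12 kg; z along its hole. Lies flat on the bench at the start; may be absent
- middle_mid (a point): centre, half-way up, of the middle spacer collar: brass ring, 55 mm outside, hole 25 mm, 15 mm high, 0.10 kg; z along its hole. Lies flat on the bench at the start; may be absent
- narrow_mid (a point): centre, half-way up, of the narrowest spacer collar: green plastic ring, 46 mm outside, hole 25 mm, 15 mm high, 0.06 kg; z along its hole. Lies flat on the bench at the start; may be absent
- model_mid (a point): centre of the round base of the blue plaster dental model, half-way up that base: base 58 mm outside, 22 mm high, with a 25 mm hole right through; a horseshoe of teeth stands 16 mm higher on it within the base's outline; about 0.13 kg, z along the hole, upright on the bench at the start
- cup_mid (a point): centre, half-way up, of the orange bur cup: open cup 60 mm across, 60 mm high, walls 4 mm, 0.1 kg. It hangs upright, its underside 35 mm above the bench, by a black clip at its rim on the cup's +x side (an inverted U reaching 50 mm from the cup's axis, its lip ending 18 mm below the rim). z up, x towards the clip
- hanger: fixed stand behind the hanging cup, 120 mm wide along its y (origin on the bench under the hung cup's axis; its +x points from the cup to the stand). The clip hooks over a horizontal bar along y, 8 mm thick, at 87 mm height and 41.5 mm along x; a second bar at 53 mm height steadies the cup; back plate to 100 mm height. Lift the cup at least 20 mm, then draw it away along -x
- tile_top (a point): centre of the top of the round white ceramic tile fixed on the bench, 90 mm across, 6 mm high: where the bur cup belongs
- wax_jar: bystander: jar with a blue cap, 56 mm across, 70 mm high, standing (origin at its underside)
- mix_bowl: bystander: green mixing bowl, 84 mm across, 50 mm high (origin at its underside)

How it is judged:
By the outcome, as a careful person would: the job done as asked, in the order asked, and still so for the second after the job is handed in, with the robot touching nothing.
Of wide, middle, narrow only 2 to 3 are there at a start; the rules pass over those that are not, and their reading is None.
At some moment in a run one of wide, middle, narrow, model may be knocked a few centimetres aside while the robot is not near it.
Once in a run the grip may slacken for a moment while it holds something.
It also fails if it takes over 200 s, if anything falls off the work surface, if the arm or the gripper's body presses on something with over 40 N, if the wrist force passes 120 N, or if a joint passes its speed limit or range.

### The arm

A 6-joint arm with a two-finger parallel gripper is mounted at the origin on the work surface. World frame = base frame: x ahead of the robot, y to its left, z up, the work surface at z = 0. Lengths are in m, angles in rad, forces in N, time in s.
With the tool pointing down it reaches from about 0.4 to 0.925 m from the base axis. Payload 12.5 kg.
Tool frame: the origin (TCP) lies on the centre line of the jaws, within the pads' length; the fingertips stand 17 mm ahead of it and the grasp point (between the pads) lies 2 mm behind it; z points along the fingers, y is the line along which they close (so a half turn about z gives the same grasp; the last joint's range is limited). The gripper opens to 95 mm and grips with 3 to 60 N. Pads are 20 mm wide; open, the fingers measure 119 mm over their backs; the gripper's body (75 mm by 180 mm) begins 59 mm behind the grasp point.
Start: joints at [-1.396, 0.491, 1.559, -0, 1.092, -0.106], TCP at [0.173, -0.601, 0.232] pointing down, gripper open.
Joint ranges: [-3.1, 3.1], [-0.84, 2.19], [0.05, 2.79], [-1.13, 4.28], [0.06, 2.93], [-2.69, 2.69]. Speed limits (rad/s): [2.22, 2.22, 2.79, 3.14, 3.14, 3.14].

### API

Orientations are given as a unit quaternion [x, y, z, w].
In Python, from bench import ctrl gives the robot as it stands.
- The arm moves only by the tool step_arm, never from a script. Its argument "deltas" is a list of rows, each a list of 5 numbers: the shift along the tool's x, y, z in mm, then the turn about the tool's z in degrees, then the gripper command: -1 is shut, 1 is fully open, values between are in proportion. A call has 1 to 10 rows; each row is the pose to reach, as a shift and turn from the pose commanded when the call began, along the tool's axes at that moment; what a row does not reach only later rows make up. A row lasts 1/10 s, in which the tool goes at most 50 mm and 8.59 degrees, less where a joint would pass 70% of its speed; a pose out of reach is approached as far as the arm can. A call with a gripper value outside its range is refused whole. The fingers move at their own pace and stop on an object; "grip_force" is the grip in N (left out, the last holds). Time passes only in rows, so rows that repeat a pose let the fingers close. It gives the time, the measured TCP pose, the force, the opening and the grip force at its end, in the units of the state.
- ctrl.observe(): the state, without advancing time (a new reading comes with each control period).
- ctrl.get_image(name): name is "scene" or "top" or "wrist"; returns the picture (400x640x3 uint8, red, green, blue); there is no depth.
- ctrl.camera_params(name): a dict with "K" (3x3 intrinsics, pixels), "eye" and "orientation" of the camera in the world; the wrist camera has in their place "T_tool_cam" (4x4, takes a point from camera to tool coordinates, whose origin is the TCP and whose axes are the flange's). Camera axes: x right, y up, looking along -z (the intrinsics and any distortion apply to the point x, -y, -z); pixel columns grow to the right and rows downward; lengths in m; the calibration is good to about 2 mm. A picture is of the moment at which its call begins: read the wrist's pose just before it. camera_params takes no time and is no camera call.
- ctrl.hand_in(): hands the job in; it is judged then, once.
The state is a dict: "time_s": time; "joints": joint angles; "dq": joint speeds; "effort": joint torques, N m; "tool_pos": TCP position; "tcp_rot": TCP orientation; "contact_force": force on the tool from outside, world axes, zero at the start; "torque": the same for the moment, N m; "grip_width": finger opening in m; "gripper_force": force on a finger pad.
Only numpy, scipy, OpenCV 4.12 (cv2) and the standard library are available. Lean on these libraries where they do the work, as an engineer would, in place of code of your own. Each camera call takes 0.05 s, during which the arm holds its last target. There are 200 camera calls.

## Working session

There is one attempt and no reset: what is moved stays moved. The work goes in short steps, Python scripts to look and compute and a tool call to move; the robot and the scene stay as the last step left them, time stands still between calls to the robot, and variables do not carry over. Pictures are saved under pics/ and viewed, at most 14 in all, crops included, and the job is handed in when it is done.

Besides the shell and the picture viewer there is one more tool, called after "Emit:" by a JSON object that holds its "name" and its "arguments". step_arm: Moves the arm, as the interface text tells. Its arguments: {"type":"object","properties":{"deltas":{"type":"array","items":{"type":"array","items":{"type":"number"}}},"grip_force":{"type":"number"}},"required":["deltas"]}

```bash
ls; mkdir -p pics; cat > h.py <<'E'
import numpy as np, cv2
from scipy.spatial.transform import Rotation as R
from bench import ctrl
def cam(name, s=None):
    p=ctrl.camera_params(name); K=np.array(p["K"])
    if "eye" in p:
        return K,np.array(p["eye"]),p["orientation"],p
    return K,None,None,p
E
python3 - <<'E'
from h import *
s=ctrl.observe(); print(s)
for n in ("scene","top","wrist"):
    print(n,ctrl.camera_params(n))
    im=ctrl.get_image(n); cv2.imwrite(f"pics/{n}0.png",im[:,:,::-1])
E
```

```text
pics
{'time_s': 0.0, 'joints': array([-1.39558977e+00,  4.91519544e-01,  1.55940957e+00, -1.46206019e-05,
        1.09171645e+00, -1.05589467e-01]), 'dq': array([ 1.25726463e-03,  7.70188468e-04,  6.34001595e-05, -9.32901210e-04,
        1.54441657e-03,  9.09444298e-04]), 'effort': array([ 1.54974863e-03, -6.12634993e+01, -2.58182073e+01,  6.92515704e-02,
        4.81827662e-02, -9.54538814e-05]), 'tool_pos': array([ 0.17318819, -0.60030493,  0.23110034]), 'tcp_rot': array([ 9.90159768e-01,  1.39940544e-01, -2.48031071e-05, -5.25912517e-04]), 'contact_force': array([ 0.31560532, -0.33238929,  0.47305117]), 'torque': array([-0.08049969, -0.0340453 ,  0.05642415]), 'gripper_force': 0.0, 'grip_width': 0.09518385609794483}
scene {'K': array([[458.73690953,   0.        , 313.51850845],
       [  0.        , 458.73690953, 197.44890941],
       [  0.        ,   0.        ,   1.        ]]), 'eye': array([ 1.19408748, -0.57314648,  0.78489388]), 'orientation': array([0.39651903, 0.17167951, 0.3615313 , 0.82619243])}
top {'K': array([[473.2195051 ,   0.        , 328.43112556],
       [  0.        , 473.2195051 , 199.27838311],
       [  0.        ,   0.        ,   1.        ]]), 'eye': array([ 0.37491711, -0.00978882,  1.46505401]), 'orientation': array([ 0.04981388, -0.04217798, -0.69672774,  0.71435989])}
wrist {'K': array([[329.50178243,   0.        , 324.34292639],
       [  0.        , 329.50178243, 192.12252048],
       [  0.        ,   0.        ,   1.        ]]), 'T_tool_cam': array([[ 1.65511732e-04,  9.55576690e-01,  2.94742536e-01,
         8.44854502e-02],
       [ 9.99999984e-01, -1.39387157e-04, -1.09643526e-04,
         6.95105741e-04],
       [-6.36894734e-05,  2.94742550e-01, -9.55576698e-01,
        -1.52165288e-01],
       [ 0.00000000e+00,  0.00000000e+00,  0.00000000e+00,
         1.00000000e+00]])}
```

View pics/top0.png

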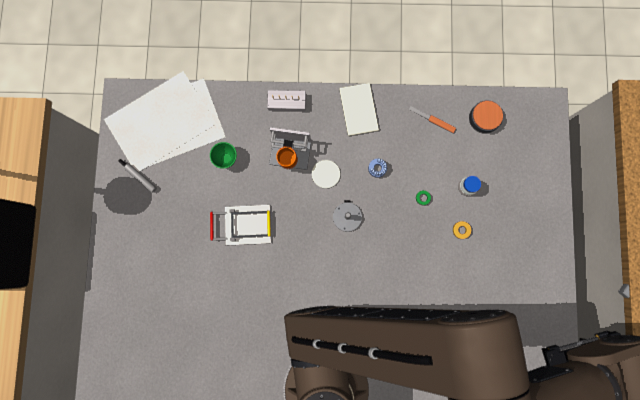

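View pics/scene0.png

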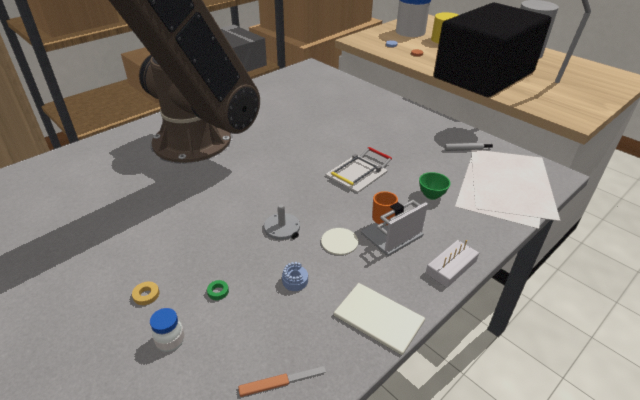

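```bash
cat >> h.py <<'E'
def pose():
    s=ctrl.observe(); return np.array(s["tool_pos"]),R.from_quat(s["tcp_rot"]),s
def campose(name):
    p=ctrl.camera_params(name); K=np.array(p["K"])
    if "eye" in p: return K,np.array(p["eye"]),R.from_quat(p["orientation"]).as_matrix()
    t,r,_=pose(); T=np.array(p["T_tool_cam"]); M=r.as_matrix()
    return K,t+M@T[:3,3],M@T[:3,:3]
def ray(C,uv,z):
    K,e,M=C; d=M@np.array([(uv[0]-K[0,2])/K[0,0],-(uv[1]-K[1,2])/K[1,1],-1]); return e+d*(z-e[2])/d[2]
def proj(C,P):
    K,e,M=C; q=M.T@(np.array(P)-e); return np.array([K[0,2]-K[0,0]*q[0]/q[2],K[1,2]+K[1,1]*q[1]/q[2]])
HSV=dict(red=((172,120,80),(180,255,255)),yellow=((26,120,120),(32,255,255)),brass=((16,120,100),(25,255,255)),
 green=((50,120,60),(80,255,255)),blue=((108,50,80),(122,180,255)),orange=((4,150,100),(12,255,255)))
def blobs(im,c,amin=25):
    h=cv2.cvtColor(im,cv2.COLOR_RGB2HSV); m=cv2.inRange(h,np.array(HSV[c][0]),np.array(HSV[c][1]))
    n,l,st,ce=cv2.connectedComponentsWithStats(m)
    return [(st[i].tolist(),ce[i].round(1).tolist()) for i in range(1,n) if st[i][4]>amin]
E
python3 - <<'E'
from h import *
for n in ("top","scene"):
    im=cv2.imread(f"pics/{n}0.png")[:,:,::-1].copy(); C=campose(n); h=cv2.cvtColor(im,cv2.COLOR_RGB2HSV)
    for c in HSV:
        print(n,c,[(b, ray(C,b[1],.012)[:2].round(3).tolist()) for b in blobs(im,c)])
    print({k:proj(C,k).round(0).tolist() for k in [(0,0,0),(.4,0,0)]})
    if n=="top": print([h[v,u].tolist() for u,v in [(212,225),(269,224),(462,222),(424,191),(378,160),(327,175),(286,158),(472,184)]])
E
```

```text
top red []
top yellow [(([267, 211, 2, 25, 36], [267.7, 221.2]), [0.492, 0.194])]
top brass [(([613, 80, 27, 256, 3794], [630.7, 185.8]), [0.63, -0.924]), (([269, 211, 2, 25, 36], [269.3, 225.1]), [0.48, 0.188]), (([453, 221, 19, 18, 214], [461.6, 229.6]), [0.481, -0.402])]
top green [(([210, 142, 27, 26, 524], [223.1, 154.5]), [0.699, 0.343]), (([416, 191, 15, 14, 116], [423.1, 197.4]), [0.578, -0.284])]
top blue [(([368, 159, 19, 18, 229], [377.2, 167.4]), [0.669, -0.141])]
top orange [(([473, 101, 30, 28, 657], [487.6, 114.7]), [0.847, -0.488]), (([429, 116, 26, 17, 146], [441.7, 123.7]), [0.814, -0.343])]
{(0, 0, 0): [326.0, 389.0], (0.4, 0, 0): [330.0, 253.0]}
[[1, 214, 151], [25, 255, 207], [20, 187, 230], [67, 187, 151], [110, 71, 195], [27, 10, 225], [12, 236, 144], [108, 210, 188]]
scene red []
scene yellow [(([436, 13, 21, 7, 101], [445.4, 15.4]), [-0.169, 1.65])]
scene brass [(([116, 15, 9, 11, 28], [120.1, 20.8]), [-1.245, 0.335]), (([431, 14, 14, 29, 200], [436.3, 29.1]), [-0.075, 1.435]), (([11, 18, 10, 7, 30], [15.4, 21.1]), [-1.6, -0.062]), (([40, 33, 14, 10, 41], [46
[... 501 characters left out ...]
]), (([82, 126, 10, 8, 30], [86.7, 129.4]), [-0.276, -0.224]), (([332, 172, 21, 13, 54], [341.8, 178.0]), [0.48, 0.201]), (([132, 282, 27, 23, 427], [145.1, 292.8]), [0.485, -0.403])]
scene green [(([420, 173, 30, 24, 548], [434.0, 183.7]), [0.674, 0.372]), (([207, 281, 21, 19, 264], [217.3, 289.7]), [0.583, -0.285])]
scene blue [(([400, 0, 31, 5, 50], [415.4, 2.6]), [-0.419, 1.718]), (([387, 41, 10, 6, 50], [391.3, 43.2]), [-0.102, 1.121]), (([282, 264, 26, 27, 534], [294.7, 277.3]), [0.669, -0.14]), (([150, 308, 28, 26, 108], [163.9, 319.8]), [0.575, -0.408])]
scene orange [(([373, 192, 25, 32, 482], [382.6, 204.3]), [0.635, 0.197])]
{(0, 0, 0): [191.0, 141.0], (0.4, 0, 0): [269.0, 198.0]}
```

```bash
python3 - <<'E'
import cv2
im=cv2.imread("pics/top0.png"); c=im[120:250,200:390]
cv2.imwrite("pics/c1.png",cv2.resize(c,None,fx=4.2,fy=4.2,interpolation=cv2.INTER_CUBIC))
E
```

```text
(no output)
```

View pics/c1.png

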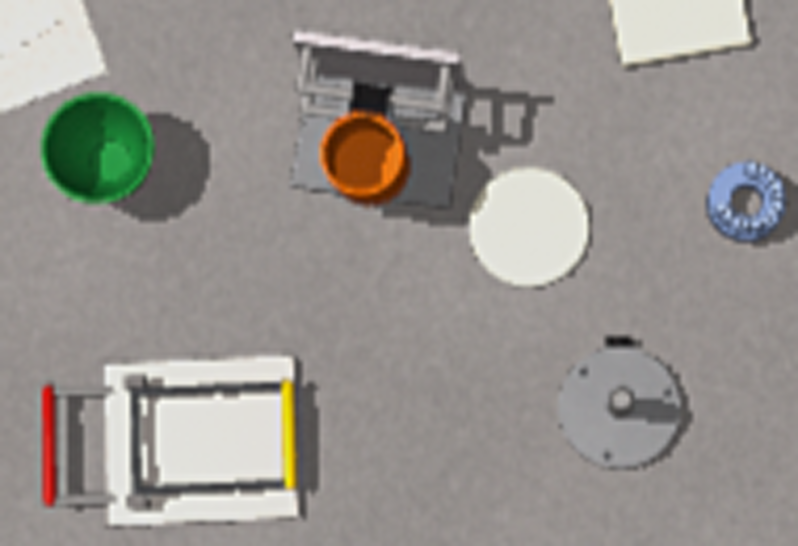

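```bash
python3 - <<'E'
from h import *
C=campose("top"); o=np.array([200,120]); f=4.2
def g(p,z): return ray(C,o+(np.array(p)+.5)/f-.5,z)
r=[g(p,.02) for p in [(48,388),(49,505)]]; y=[g(p,.02) for p in [(286,382),(291,488)]]
print("red",r,np.mean(r,0),"yel",y,np.mean(y,0))
k=[g(p,.008) for p in [(105,365),(296,357),(302,515),(107,523)]]; print("panel",np.round(k,3).tolist(),np.mean(k,0))
d=np.mean(r,0)-np.mean(y,0); print("dir",np.degrees(np.arctan2(d[1],d[0])),np.linalg.norm(d))
print("tile",g((530,227),.006),"base",g((622,408),.012),"tip",g((621,399),.072),"cup rim",g((364,156),.095))
hb=[g(p,.1) for p in [(295,36),(458,58)]]; d=hb[1]-hb[0]; print("hanger plate top",hb,np.degrees(np.arctan2(d[1],d[0])))
t,q,_=pose(); print(q.as_matrix().round(3))
E
```

```text
red [array([0.51565308, 0.36826276, 0.02      ]), array([0.43030481, 0.36258764, 0.02      ])] [0.47297895 0.3654252  0.02      ] yel [array([0.52436248, 0.19397575, 0.02      ]), array([0.44705156, 0.18706406, 0.02      ])] [0.48570702 0.19051991 0.02      ]
panel [[0.535, 0.33, 0.008], [0.544, 0.189, 0.008], [0.428, 0.18, 0.008], [0.419, 0.322, 0.008]] [0.48153656 0.25535621 0.008     ]
dir 94.1621477349721 0.175367803431623
tile [0.64642277 0.01873339 0.006     ] base [ 0.51210086 -0.05240447  0.012     ] tip [ 0.51277401 -0.04981256  0.072     ] cup rim [0.67783307 0.13519129 0.095     ]
hanger plate top [array([0.76216592, 0.18672551, 0.1       ]), array([0.7488455, 0.0708953, 0.1      ])] -96.56016894201237
[[ 0.961  0.277 -0.   ]
 [ 0.277 -0.961  0.001]
 [ 0.    -0.001 -1.   ]]
```

```bash
cat >> h.py <<'E'
def go(P,yaw=None,base=None):
    """deltas (mm,deg) from current pose to world point P, tool x at yaw deg"""
    t,q,s=pose(); M=q.as_matrix()
    if base is not None: t=np.array(base)
    d=M.T@(np.array(P)-t)*1000
    y0=np.degrees(np.arctan2(M[1,0],M[0,0])); tr=0 if yaw is None else -((yaw-y0+180)%360-180)
    return d.round(1).tolist()+[round(tr,2)]
E
python3 - <<'E'
from h import *
print(go((.45,-.2,.2),4.2)); print(go((.4857,.1905,.1),4.2))
E
```

```text
[376.9, -307.9, 31.5, np.float64(11.89)]
[519.4, -673.2, 131.8, np.float64(11.89)]
```

Emit:
{"name": "step_arm", "arguments": {"deltas": [[377,-308,31.5,11.9,-0.28],[377,-308,31.5,11.9,-0.28],[377,-308,31.5,11.9,-0.28],[377,-308,31.5,11.9,-0.28],[377,-308,31.5,11.9,-0.28],[377,-308,31.5,11.9,-0.28],[377,-308,31.5,11.9,-0.28],[377,-308,31.5,11.9,-0.28],[377,-308,31.5,11.9,-0.28],[377,-308,31.5,11.9,-0.28]]}}

```text
time_s: 1.15
tool_pos: [0.4511, -0.1977, 0.2]
tcp_rot: [0.999, 0.037, -0.0, -0.0]
contact_force: [0.9, -1.0, -0.6]
grip_width: 0.0345
gripper_force: 0.0
```

Emit:
{"name": "step_arm", "arguments": {"deltas": [[64,-387,100,0,-0.28],[64,-387,100,0,-0.28],[64,-387,100,0,-0.28],[64,-387,100,0,-0.28],[64,-387,100,0,-0.28],[64,-387,100,0,-0.28],[64,-387,100,0,-0.28],[64,-387,100,0,-0.28],[64,-387,100,0,-0.28],[64,-387,100,0,-0.28]]}}

```text
time_s: 2.15
tool_pos: [0.4852, 0.1916, 0.0995]
tcp_rot: [0.999, 0.038, -0.001, 0.0]
contact_force: [0.0, -0.3, -0.2]
grip_width: 0.034
gripper_force: 0.0
```

```bash
python3 - <<'E'
from h import *
t,q,s=pose(); print(t,np.degrees(np.arctan2(q.as_matrix()[1,0],q.as_matrix()[0,0])),s["joints"].round(2),s["time_s"])
C=campose("wrist"); a=ctrl.get_image("wrist"); b=ctrl.get_image("top")
cv2.imwrite("pics/w1.png",a[:,:,::-1]); cv2.imwrite("pics/t1.png",b[:,:,::-1])
c=np.hstack([cv2.resize(a,(640,400)),]); 
cv2.imwrite("pics/wt1.png",np.vstack([a[:,:,::-1],b[180:380,:,::-1]]))
E
```

```text
[0.48518111 0.19155183 0.09949869] 4.341657641275543 [ 0.25  0.53  1.94 -0.    0.67  1.74] 2.15
```

View pics/wt1.png

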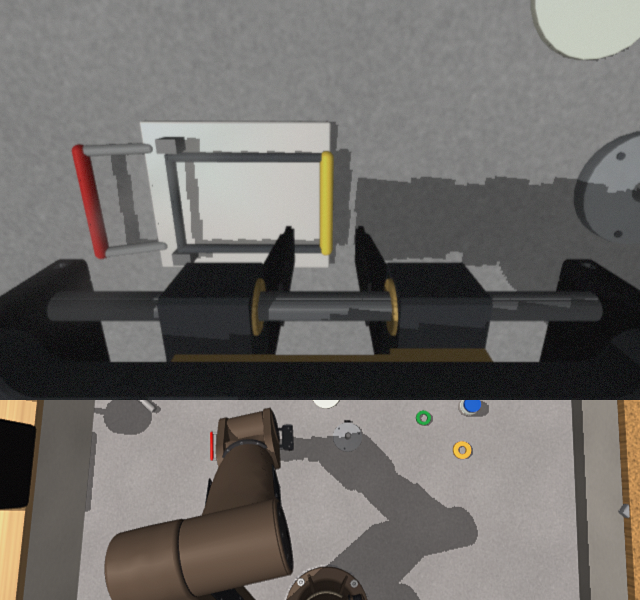

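```bash
python3 - <<'E'
from h import *
C=campose("wrist")
f=lambda u,v:ray(C,(u,v),.02)
y1,y2=f(326.5,153),f(327,253); r1,r2=f(78,148),f(101,256)
print(y1,y2,r1,r2); m,n=(y1+y2)/2,(r1+r2)/2; d=n-m; print(m,n,np.degrees(np.arctan2(d[1],d[0])),np.linalg.norm(d))
print(go((m[0],m[1],.028),np.degrees(np.arctan2(d[1],d[0]))-90))
E
```

```text
[0.52770402 0.19078432 0.02      ] [0.4489463  0.18447947 0.02      ] [0.51844252 0.36663821 0.02      ] [0.43344366 0.36115591 0.02      ]
[0.48832516 0.1876319  0.02      ] [0.47594309 0.36389706 0.02      ] 94.018246452261 0.17669953301160207
[2.6, 2.3, 72.2, np.float64(0.15)]
```

Emit:
{"name": "step_arm", "arguments": {"deltas": [[2.6,2.3,30,0,-0.28],[2.6,2.3,60,0,-0.28],[2.6,2.3,70.5,0,-0.28],[2.6,2.3,70.5,0,-0.28],[2.6,2.3,70.5,0,-1],[2.6,2.3,70.5,0,-1],[2.6,2.3,70.5,0,-1],[2.6,2.3,70.5,0,-1],[2.6,2.3,70.5,0,-1],[2.6,2.3,70.5,0,-1]], "grip_force": 10}}

```text
time_s: 3.25
tool_pos: [0.4888, 0.1886, 0.0303]
tcp_rot: [0.999, 0.037, 0.001, -0.0]
contact_force: [-0.7, -0.5, 7.4]
grip_width: 0.0091
gripper_force: 10.0
```

```bash
python3 - <<'E'
from h import *
t,q,s=pose(); print(t,s["contact_force"],s["grip_width"],s["gripper_force"])
for th in np.linspace(0,.8,11): print(round(th,2), "y",round(-112*(1-np.cos(th)),1),"z",round(-112*np.sin(th),1))
E
```

```text
[0.48882673 0.18860371 0.03029659] [-0.71389519 -0.4686272   7.3868771 ] 0.009116714925440292 10.00057116150856
0.0 y -0.0 z -0.0
0.08 y -0.4 z -9.0
0.16 y -1.4 z -17.8
0.24 y -3.2 z -26.6
0.32 y -5.7 z -35.2
0.4 y -8.8 z -43.6
0.48 y -12.7 z -51.7
0.56 y -17.1 z -59.5
0.64 y -22.2 z -66.9
0.72 y -27.8 z -73.9
0.8 y -34.0 z -80.3
```

Emit:
{"name": "step_arm", "arguments": {"deltas": [[0,-0.4,-9,0,-1],[0,-1.4,-17.8,0,-1],[0,-3.2,-26.6,0,-1],[0,-5.7,-35.2,0,-1],[0,-8.8,-43.6,0,-1],[0,-12.7,-51.7,0,-1],[0,-17.1,-59.5,0,-1],[0,-22.2,-66.9,0,-1],[0,-27.8,-73.9,0,-1],[0,-30.5,-77,0,-1]]}}

```text
time_s: 4.25
tool_pos: [0.4863, 0.2194, 0.1074]
tcp_rot: [0.999, 0.037, 0.0, -0.0]
contact_force: [-0.1, 3.5, -4.4]
grip_width: 0.0096
gripper_force: 10.0
```

Emit:
{"name": "step_arm", "arguments": {"deltas": [[0,-1,-1,0,-1],[0,-1,-1,0,-1],[0,-1,-1,0,-1]]}}

```text
time_s: 4.55
tool_pos: [0.4862, 0.2198, 0.1074]
tcp_rot: [0.999, 0.037, 0.0, 0.0]
contact_force: [1.2, -1.1, 0.7]
grip_width: 0.0096
gripper_force: 10.0
```

```bash
python3 - <<'E'
from h import *
b=ctrl.get_image("scene"); cv2.imwrite("pics/s2.png",cv2.resize(b[120:260,280:480,::-1],None,fx=4,fy=4))
E
```

```text
(no output)
```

View pics/s2.png

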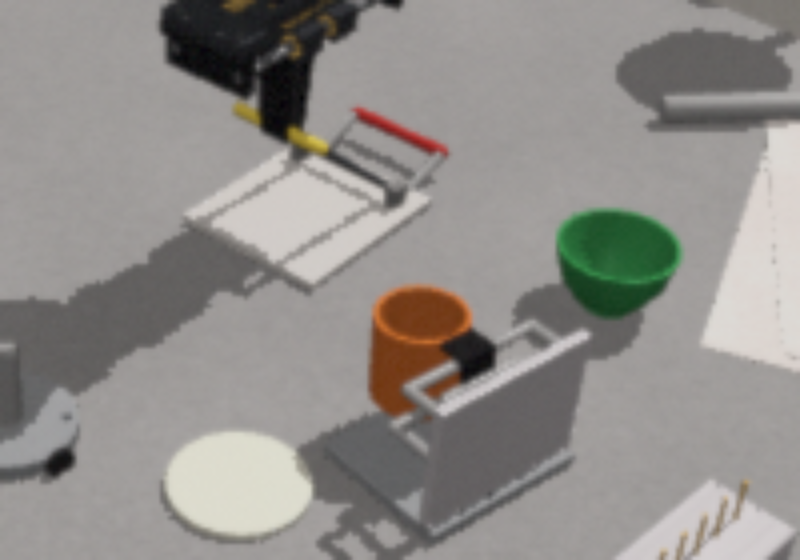

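Emit:
{"name": "step_arm", "arguments": {"deltas": [[0,-2,-2,0,-1],[0,-4,-4,0,-1],[0,-4,-4,0,-1],[0,-4,-4,0,-1]]}}

```text
time_s: 5.0
tool_pos: [0.4857, 0.2239, 0.1115]
tcp_rot: [0.999, 0.037, -0.0, 0.0]
contact_force: [1.0, -0.4, -3.0]
grip_width: 0.0101
gripper_force: 10.0
```

Emit:
{"name": "step_arm", "arguments": {"deltas": [[0,4,4,0,-1],[0,4,4,0,-1],[0,4,4,0,-1],[0,4,4,0,-0.3],[0,4,4,0,-0.3],[0,4,4,0,-0.3],[0,4,-20,0,-0.3],[0,4,-40,0,-0.3]]}}

```text
time_s: 5.8
tool_pos: [0.486, 0.2198, 0.1521]
tcp_rot: [0.999, 0.037, -0.0, 0.0]
contact_force: [0.4, 0.6, 0.0]
grip_width: 0.033
gripper_force: 0.0
```

```bash
python3 - <<'E'
from h import *
t,q,s=pose(); print(t)
print(go((.476,.364,.14))); print(go((.4645,.24,.17)))
C=campose("wrist"); a=ctrl.get_image("wrist"); cv2.imwrite("pics/w3.png",a[:,:,::-1])
HSV['y2']=((22,150,100),(32,255,255))
HSV['red']=((0,150,80),(4,255,255))
print(blobs(a,'y2'),blobs(a,'red'))
for z in (.09,.096,.1): print([ray(C,b[1],z).round(4).tolist() for b in blobs(a,'y2')])
E
```

```text
[0.48599963 0.21977466 0.1520792 ]
[0.6, -144.6, 12.0, 0]
[-20.0, -21.7, -17.9, 0]
[([318, 162, 13, 110, 1322], [324.2, 216.1])] [([148, 141, 22, 93, 652], [158.6, 188.0])]
[[0.487, 0.2194, 0.09]]
[[0.4894, 0.2196, 0.096]]
[[0.4909, 0.2197, 0.1]]
```

```bash
python3 - <<'E'
from h import *
a=cv2.imread("pics/w3.png")[:,:,::-1].copy(); C=campose("wrist")
HSV['red']=((0,150,60),(4,255,255)); h=cv2.cvtColor(a,cv2.COLOR_RGB2HSV)
m=cv2.inRange(h,(0,150,50),(4,255,255))|cv2.inRange(h,(172,150,50),(180,255,255)); ys,xs=np.nonzero(m)
k=(xs>120)&(xs<200)&(ys<260); ys,xs=ys[k],xs[k]
rc=cv2.minAreaRect(np.stack([xs,ys],1).astype(np.float32)); print(rc)
top=[xs[ys==ys.min()].mean(),ys.min()]; bot=[xs[ys==ys.max()].mean(),ys.max()]
P,Q=ray(C,top,.02),ray(C,bot,.02); m=(P+Q)/2; print(P,Q,m)
d=P-Q; yaw=np.degrees(np.arctan2(d[1],d[0])); print(yaw,go((m[0],m[1],.05),yaw),go((m[0],m[1],.026),yaw))
def rot(a,v): a=np.radians(a); return np.array([np.cos(a)*v[0]-np.sin(a)*v[1],np.sin(a)*v[0]+np.cos(a)*v[1]])
for th in list(range(0,91,5))+[95,100,104,107,108]:
    p=rot(th,(178,20)) if th<=90 else np.array([-8,0])+rot(th,(178,12))
    print(th,-(p-[178,20])[0].round(1),-(p-[178,20])[1].round(1))
E
```

```text
((159.55020141601562, 186.9112548828125), (93.6923599243164, 10.03164291381836), 80.83765411376953)
[0.51910453 0.3722437  0.02      ] [0.43221337 0.36627674 0.02      ] [0.47565895 0.36926022 0.02      ]
3.9284287764876065 [-0.9, -149.4, 105.2, np.float64(0.27)] [-1.0, -149.4, 129.2, np.float64(0.27)]
0 -0.0 -0.0
5 2.4 -15.4
10 6.2 -30.6
15 11.2 -45.4
20 17.6 -59.7
25 25.1 -73.4
30 33.8 -86.3
35 43.7 -98.5
40 54.5 -109.7
45 66.3 -120.0
50 78.9 -129.2
55 92.3 -137.3
60 106.3 -144.2
65 120.9 -149.8
70 135.9 -154.1
75 151.2 -157.1
80 166.8 -158.8
85 182.4 -159.1
90 198.0 -158.0
95 213.5 -156.3
100 228.7 -153.2
104 240.7 -149.8
107 249.5 -146.7
108 252.4 -145.6
```

Emit:
{"name": "step_arm", "arguments": {"deltas": [[0,0,30,0,-0.3],[0,0,44.5,0,-0.3],[0,0,44.5,0,-0.3],[0,0,44.5,0,-1],[0,0,44.5,0,-1],[0,0,44.5,0,-1],[0,0,44.5,0,-1],[0,-2,42.5,0,-1],[0,-4,40.5,0,-1],[0,-4,40.5,0,-1]]}}

```text
time_s: 6.85
tool_pos: [0.4858, 0.2241, 0.1114]
tcp_rot: [0.999, 0.037, 0.0, -0.0]
contact_force: [1.0, -1.8, -1.4]
grip_width: 0.0095
gripper_force: 10.0
```

Emit:
{"name": "step_arm", "arguments": {"deltas": [[0,-0.7,-0.7,0,-1],[0,-0.7,-0.7,0,-1],[0,-0.7,-0.7,0,-1]]}}

```text
time_s: 7.15
tool_pos: [0.4857, 0.2245, 0.1117]
tcp_rot: [0.999, 0.037, -0.0, 0.0]
contact_force: [-0.1, 0.2, -3.0]
grip_width: 0.0094
gripper_force: 10.0
```

Emit:
{"name": "step_arm", "arguments": {"deltas": [[0,0,0,0,-0.3],[0,0,0,0,-0.3],[0,0,0,0,-0.3],[0,0,-30,0,-0.3],[0,0,-45,0,-0.3],[0,0,-45,0,-0.3]]}}

```text
time_s: 7.75
tool_pos: [0.4866, 0.2248, 0.1586]
tcp_rot: [0.999, 0.037, 0.002, -0.0]
contact_force: [0.5, -0.3, 0.2]
grip_width: 0.0331
gripper_force: 0.0
```

```bash
python3 - <<'E'
from h import *
t,q,s=pose(); print(t); C=campose("wrist"); a=ctrl.get_image("wrist"); cv2.imwrite("pics/w4.png",a[:,:,::-1])
h=cv2.cvtColor(a,cv2.COLOR_RGB2HSV)
m=cv2.inRange(h,(0,150,50),(4,255,255))|cv2.inRange(h,(172,150,50),(180,255,255)); ys,xs=np.nonzero(m)
k=(xs>100)&(xs<220)&(ys<260); ys,xs=ys[k],xs[k]
top=[xs[ys<=ys.min()+2].mean(),ys.min()]; bot=[xs[ys>=ys.max()-2].mean(),ys.max()]
P,Q=ray(C,top,.02),ray(C,bot,.02); m=(P+Q)/2; print(P,Q,m)
HSV['y2']=((22,150,100),(32,255,255)); print([ray(C,b[1],.0965) for b in blobs(a,'y2')])
d=P-Q; yaw=np.degrees(np.arctan2(d[1],d[0])); print(yaw,go((m[0],m[1],.026),yaw))
E
```

```text
[0.48657086 0.22482618 0.15855104]
[0.51844634 0.37147748 0.02      ] [0.43150142 0.36619246 0.02      ] [0.47497388 0.36883497 0.02      ]
[array([0.48734281, 0.22380115, 0.0965    ])]
3.4784918803821907 [-0.7, -144.6, 131.4, np.float64(0.71)]
```

Emit:
{"name": "step_arm", "arguments": {"deltas": [[-0.7,-50,0,0.4,-0.3],[-0.7,-100,0,0.4,-0.3],[-0.7,-144.5,0,0.4,-0.3],[-0.7,-144.5,50,0.4,-0.3],[-0.7,-144.5,100,0.4,-0.3],[-0.7,-144.5,131,0.4,-0.3],[-0.7,-144.5,131,0.4,-0.3],[-0.7,-144.5,131,0.4,-1],[-0.7,-144.5,131,0.4,-1],[-0.7,-144.5,131,0.4,-1]], "grip_force": 20}}

```text
time_s: 8.8
tool_pos: [0.4752, 0.3689, 0.0275]
tcp_rot: [0.999, 0.033, 0.001, -0.001]
contact_force: [-0.4, -0.0, -0.2]
grip_width: 0.0145
gripper_force: 0.0
```

Emit:
{"name": "step_arm", "arguments": {"deltas": [[0,0,0,0,-1],[0,0,0,0,-1],[0,0,0,0,-1]]}}

```text
time_s: 9.1
tool_pos: [0.4751, 0.3689, 0.0271]
tcp_rot: [0.999, 0.033, 0.001, -0.001]
contact_force: [-0.1, -0.2, 6.1]
grip_width: 0.0096
gripper_force: 20.0
```

Emit:
{"name": "step_arm", "arguments": {"deltas": [[0,2.4,-15.4,0,-1],[0,6.2,-30.6,0,-1],[0,11.2,-45.4,0,-1],[0,17.6,-59.7,0,-1],[0,25.1,-73.4,0,-1],[0,33.8,-86.3,0,-1],[0,43.7,-98.5,0,-1],[0,54.5,-109.7,0,-1],[0,66.3,-120,0,-1],[0,78.9,-129.2,0,-1]]}}

```text
time_s: 10.1
tool_pos: [0.4798, 0.2888, 0.1558]
tcp_rot: [0.999, 0.033, 0.0, -0.0]
contact_force: [-0.1, 1.2, -0.5]
grip_width: 0.0095
gripper_force: 20.0
```

Emit:
{"name": "step_arm", "arguments": {"deltas": [[0,13.4,-8.1,0,-1],[0,27.4,-15,0,-1],[0,42,-20.6,0,-1],[0,57,-24.9,0,-1],[0,72.3,-27.9,0,-1],[0,87.9,-29.6,0,-1],[0,103.5,-29.9,0,-1],[0,119.1,-28.8,0,-1],[0,119.1,-28.8,0,-1]]}}

```text
time_s: 11.0
tool_pos: [0.4889, 0.1689, 0.1865]
tcp_rot: [0.999, 0.032, 0.002, 0.0]
contact_force: [-3.1, -1.8, 25.6]
grip_width: 0.0093
gripper_force: 20.0
```

```bash
python3 - <<'E'
from h import *
b=ctrl.get_image("scene"); cv2.imwrite("pics/s5.png",cv2.resize(b[90:240,270:470,::-1],None,fx=4,fy=4))
E
```

```text
(no output)
```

View pics/s5.png

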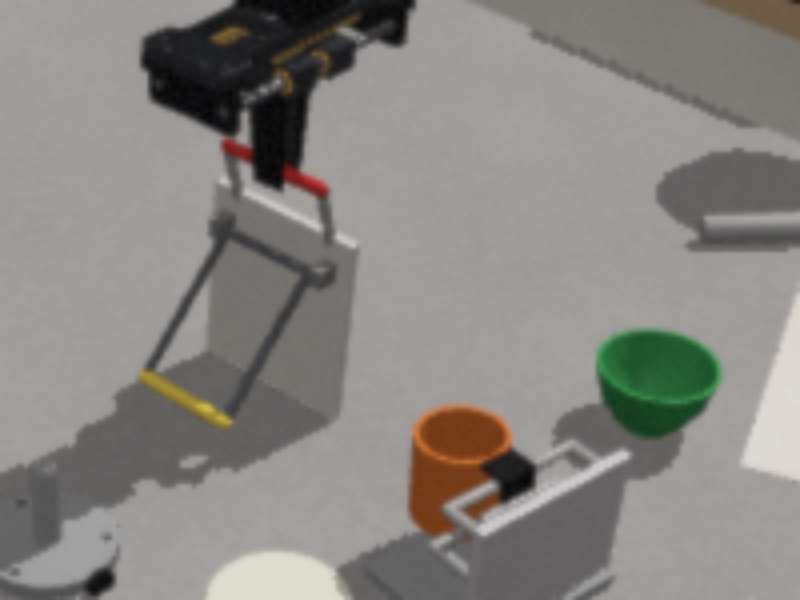

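Emit:
{"name": "step_arm", "arguments": {"deltas": [[0,0,-1.5,0,-1],[0,7,-1,0,-1],[0,15.5,0.2,0,-1],[0,23,1.7,0,-1],[0,30.7,3.3,0,-1],[0,37,5,0,-1],[0,42.7,6.7,0,-1],[0,47,8.2,0,-1],[0,50,9.3,0,-1],[0,50,9.3,0,-1]]}}

```text
time_s: 12.05
tool_pos: [0.4922, 0.1192, 0.1764]
tcp_rot: [0.999, 0.033, 0.002, 0.001]
contact_force: [0.5, -6.4, 19.4]
grip_width: 0.0092
gripper_force: 20.0
```

```bash
python3 - <<'E'
from h import *
t,q,s=pose(); print(t,s["contact_force"])
b=ctrl.get_image("scene"); cv2.imwrite("pics/s6.png",cv2.resize(b[90:240,270:420,::-1],None,fx=4,fy=4))
E
```

```text
[0.49216954 0.1192465  0.17635364] [ 0.50890451 -6.37088365 19.40026722]
```

View pics/s6.png

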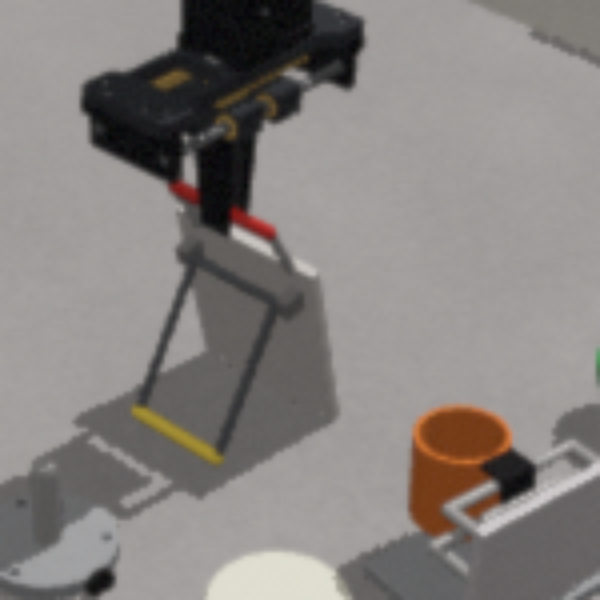

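Emit:
{"name": "step_arm", "arguments": {"deltas": [[0,0,-1.5,0,-1],[0,1.5,-1.5,0,-1],[0,1.5,-1.5,0,-1]], "grip_force": 6}}

```text
time_s: 12.4
tool_pos: [0.4913, 0.1189, 0.1762]
tcp_rot: [0.999, 0.033, 0.0, 0.0]
contact_force: [2.0, -2.2, 5.8]
grip_width: 0.0097
gripper_force: 6.0
```

```bash
python3 - <<'E'
from h import *
a=cv2.imread("pics/s6.png"); 
C=campose("scene"); b=ctrl.get_image("scene"); h=cv2.cvtColor(b,cv2.COLOR_RGB2HSV)
m=cv2.inRange(h,(18,150,100),(32,255,255)); m[:180]=0; m[:, :290]=0; m[230:]=0; m[:,360:]=0
ys,xs=np.nonzero(m); i,j=xs.argmin(),xs.argmax()
for p in ((xs[i],ys[i]),(xs[j],ys[j])): print(p,ray(C,p,.005))
E
```

```text
(np.int64(303), np.int64(192)) [0.44698418 0.08279937 0.005     ]
(np.int64(324), np.int64(204)) [0.52351676 0.08947113 0.005     ]
```

Emit:
{"name": "step_arm", "arguments": {"deltas": [[0,0,0,0,-0.7],[0,0,0,0,-0.5],[0,0,0,0,-0.3],[0,0,0,0,-0.3],[0,0,0,0,-0.3],[0,0,-30,0,-0.3],[0,0,-70,0,-0.3],[0,0,-100,0,-0.3]]}}

```text
time_s: 13.25
tool_pos: [0.4911, 0.1198, 0.2779]
tcp_rot: [0.999, 0.033, 0.0, -0.0]
contact_force: [-0.3, 0.6, 0.4]
grip_width: 0.033
gripper_force: 0.0
```

```bash
python3 - <<'E'
from h import *
t,q,s=pose(); print(t)
C=campose("top"); im=ctrl.get_image("top"); cv2.imwrite("pics/t7.png",im[:,:,::-1])
for c in ('brass','green','blue'): print(c,[(b,ray(C,b[1],.0113 if c!='blue' else .025)[:2].round(3).tolist()) for b in blobs(im,c) if 340<b[1][0]<540])
b=ctrl.get_image("scene"); cv2.imwrite("pics/s7.png",cv2.resize(b[60:310,120:440,::-1],None,fx=2.4,fy=2.4))
E
```

```text
[0.49107298 0.11975327 0.2779151 ]
brass [(([453, 221, 19, 18, 214], [461.6, 229.6]), [0.481, -0.402])]
green [(([416, 191, 15, 14, 116], [423.1, 197.4]), [0.578, -0.284])]
blue [(([368, 159, 19, 18, 229], [377.2, 167.5]), [0.666, -0.14])]
```

View pics/s7.png

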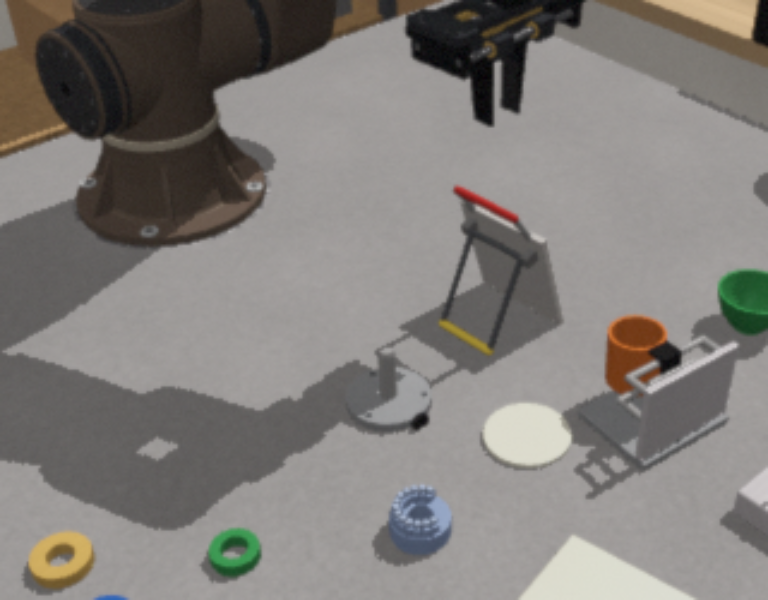

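Emit:
{"name": "step_arm", "arguments": {"deltas": [[-44,520,158,0,0.68],[-44,520,158,0,0.68],[-44,520,158,0,0.68],[-44,520,158,0,0.68],[-44,520,158,0,0.68],[-44,520,158,0,0.68],[-44,520,158,0,0.68],[-44,520,158,0,0.68],[-44,520,158,0,0.68],[-44,520,158,0,0.68]]}}

```text
time_s: 14.35
tool_pos: [0.4816, -0.3605, 0.1296]
tcp_rot: [0.999, 0.033, -0.0, -0.0]
contact_force: [0.1, 0.3, -0.3]
grip_width: 0.08
gripper_force: 0.0
```

```bash
python3 - <<'E'
from h import *
print(go((.483,-.4025,.12)))
E
```

```text
[-1.3, 42.0, 9.6, 0]
```

Emit:
{"name": "step_arm", "arguments": {"deltas": [[-1.3,42,9.6,0,0.68],[-1.3,42,9.6,0,0.68],[-1.3,42,9.6,0,0.68]]}}

```text
time_s: 14.65
tool_pos: [0.483, -0.401, 0.1201]
tcp_rot: [0.999, 0.032, -0.001, -0.001]
contact_force: [-0.2, -0.1, 0.8]
grip_width: 0.0801
gripper_force: 0.0
```

```bash
cat >> h.py <<'E'
def ringfit(C,a,lo,hi,z,gray=False):
    """outer-outline circle centre on plane z (top face)"""
    h=cv2.cvtColor(a,cv2.COLOR_RGB2HSV); m=cv2.inRange(h,lo,hi)
    m=cv2.morphologyEx(m,cv2.MORPH_CLOSE,np.ones((5,5)))
    cs,_=cv2.findContours(m,cv2.RETR_CCOMP,cv2.CHAIN_APPROX_NONE); out=[]
    for c in cs:
        if len(c)<40: continue
        P=np.array([ray(C,p[0],z)[:2] for p in c],np.float32)
        A=np.c_[2*P,np.ones(len(P))]; s=np.linalg.lstsq(A,(P**2).sum(1),rcond=None)[0]
        r=np.sqrt(s[2]+s[0]**2+s[1]**2); out.append((s[:2].round(4).tolist(),round(float(r)*1000,1),round(float(np.abs(np.hypot(*(P-s[:2]).T)-r).max())*1000,1),len(c)))
    return out
E
python3 - <<'E'
from h import *
t,q,s=pose(); print(t)
C=campose("wrist"); a=ctrl.get_image("wrist"); cv2.imwrite("pics/w8.png",a[:,:,::-1])
print(ringfit(C,a,(15,100,60),(26,255,255),.015))
print(go((.483,-.4025,.0195)))
E
```

```text
[ 0.48297306 -0.4009677   0.12010166]
[([0.3785, -0.5037], 102.0, 62.6, 645), ([0.3834, -0.5341], 24.9, 10.5, 145), ([0.3672, -0.2787], 22.7, 11.7, 144), ([0.4849, -0.4032], 26.9, 1.1, 182), ([0.4859, -0.4032], 11.5, 1.1, 78)]
[-0.4, 2.4, 101.2, 0]
```

View pics/w8.png

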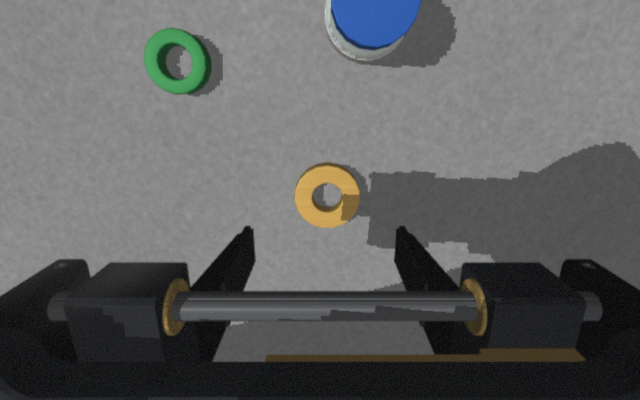

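Emit:
{"name": "step_arm", "arguments": {"deltas": [[1.8,3,45,0,0.68],[1.8,3,90,0,0.68],[1.8,3,101,0,0.68],[1.8,3,101,0,0.68],[1.8,3,101,0,-0.1],[1.8,3,101,0,-0.1],[1.8,3,101,0,-0.1],[1.8,3,101,0,-0.1],[1.8,3,101,0,-0.1],[1.8,3,101,0,-0.1]], "grip_force": 25}}

```text
time_s: 15.7
tool_pos: [0.486, -0.4038, 0.0214]
tcp_rot: [0.999, 0.033, 0.0, 0.0]
contact_force: [0.3, 1.6, 6.6]
grip_width: 0.0549
gripper_force: 25.0
```

Emit:
{"name": "step_arm", "arguments": {"deltas": [[0,0,0,0,-0.3],[0,0,-30,0,-0.3],[0,0,-80,0,-0.3],[0,0,-100,0,-0.3]]}}

```text
time_s: 16.1
tool_pos: [0.4865, -0.4045, 0.1244]
tcp_rot: [0.999, 0.033, 0.001, 0.002]
contact_force: [0.8, -0.0, -1.3]
grip_width: 0.055
gripper_force: 25.0
```

```bash
python3 - <<'E'
from h import *
t,q,s=pose(); print(t,s['grip_width'],s['gripper_force'])
print(go((.43,-.05,.16)),go((.512,-.051,.12)))
C=campose("wrist"); a=ctrl.get_image("wrist"); cv2.imwrite("pics/w9.png",a[:,:,::-1])
for z in (t[2]-.002,): print([o for o in ringfit(C,a,(15,100,60),(26,255,255),z)])
E
```

```text
[ 0.48649054 -0.40451469  0.12443304] 0.05500789563439295 24.99978616833687
[-32.9, -357.3, -36.8, 0] [48.8, -351.1, 3.4, 0]
[([0.4631, -0.4348], 65.4, 36.0, 649), ([0.4594, -0.4564], 14.7, 6.2, 133), ([0.4531, -0.3565], 13.8, 6.1, 134), ([0.4905, -0.4048], 25.7, 2.9, 275), ([0.4908, -0.4047], 10.2, 1.4, 108)]
```

```bash
python3 - <<'E'
from h import *
C=campose("wrist"); a=cv2.imread("pics/w9.png")[:,:,::-1].copy(); t,q,s=pose()
print(t,[o for o in ringfit(C,a,(15,100,60),(26,255,255),t[2]-.0064)][-2:])
E
```

```text
[ 0.48704394 -0.40498953  0.12639655] [([0.4888, -0.4055], 26.4, 3.0, 275), ([0.4891, -0.4054], 10.5, 1.5, 108)]
```

Emit:
{"name": "step_arm", "arguments": {"deltas": [[-32.9,-357,-36.8,0,-0.3],[-32.9,-357,-36.8,0,-0.3],[-32.9,-357,-36.8,0,-0.3],[-32.9,-357,-36.8,0,-0.3],[-32.9,-357,-36.8,0,-0.3],[-32.9,-357,-36.8,0,-0.3],[-32.9,-357,-36.8,0,-0.3],[-32.9,-357,-36.8,0,-0.3],[-32.9,-357,-36.8,0,-0.3],[-32.9,-357,-36.8,0,-0.3]]}}

```text
time_s: 17.15
tool_pos: [0.4298, -0.0504, 0.1572]
tcp_rot: [0.999, 0.033, 0.0, 0.0]
contact_force: [-0.3, -0.4, -0.6]
grip_width: 0.0551
gripper_force: 25.0
```

```bash
python3 - <<'E'
from h import *
t,q,s=pose(); print(t,s['grip_width'],s['gripper_force'])
C=campose("wrist"); a=ctrl.get_image("wrist"); cv2.imwrite("pics/w10.png",a[:,:,::-1])
E
```

```text
[ 0.42978702 -0.05035114  0.15724083] 0.055054855800651316 24.999490678310394
```

View pics/w10.png

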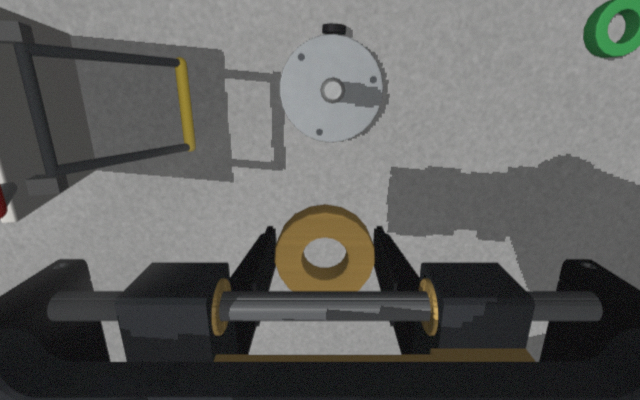

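```bash
python3 - <<'E'
from h import *
C=campose("wrist"); t,q,s=pose(); M=q.as_matrix()
print("tip",ray(C,(332,90.5),.072),"base",[ray(C,p,.012).round(4) for p in [(280,90),(386,90),(332,34),(333,141.5)]])
b=np.mean([ray(C,p,.012) for p in [(280,90),(386,90)]],0),np.mean([ray(C,p,.012) for p in [(332,34),(333,141.5)]],0); print(b)
a=cv2.imread("pics/w10.png")[:,:,::-1].copy()
r=ringfit(C,a,(12,80,60),(28,255,255),t[2]-.0064); print(r)
for o in r: print(((np.array(o[0])-t[:2])@M[:2,:2]*1000).round(1))
K,e,Mc=C; print(e)
E
```

```text
tip [ 0.51457992 -0.05099406  0.072     ] base [array([ 0.5122, -0.0076,  0.012 ]), array([ 0.5181, -0.0988,  0.012 ]), array([ 0.559 , -0.0491,  0.012 ]), array([ 0.4709, -0.0564,  0.012 ])]
(array([ 0.51514455, -0.0531819 ,  0.012     ]), array([ 0.51494304, -0.05278131,  0.012     ]))
[([0.394, -0.0827], 62.7, 38.9, 650), ([0.3997, -0.1051], 14.7, 6.5, 134), ([0.3929, -0.0008], 13.9, 6.8, 135), ([0.4315, -0.0511], 26.5, 3.1, 280), ([0.4318, -0.0512], 10.3, 1.4, 104), ([0.5036, 0.0169], 13.2, 12.5, 202)]
[-37.8  29.6]
[-33.5  52.3]
[-33.5 -52.2]
[1.7 0.5]
[2.  0.6]
[ 78.1 -62.7]
[ 0.51419484 -0.04563673  0.30929854]
```

```bash
cat >> h.py <<'E'
def rim(C,a,lo,hi,z,box,r=12.5):
    """centre along tool x from the camera-side rim (upper in image) of a hole: box=(u0,u1,v0,v1) inside which non-mask is the hole"""
    h=cv2.cvtColor(a,cv2.COLOR_RGB2HSV); m=cv2.inRange(h,lo,hi); u0,u1,v0,v1=box; t,q,_=pose(); M=q.as_matrix(); o=[]
    for u in range(u0,u1):
        col=m[v0:v1,u]; k=np.nonzero(col==0)[0]
        if len(k): o.append(((ray(C,(u,v0+k[0]-.5),z)-t)@M)[:2]*1000)
    o=np.array(o); f=lambda p:np.hypot(o[:,0]-p[0],o[:,1]-p[1])-r
    from scipy.optimize import least_squares
    s=least_squares(f,[o[:,0].max()-r,o[:,1].mean()]); return s.x.round(2),np.abs(s.fun).max().round(2)
E
python3 - <<'E'
from h import *
C=campose("wrist"); t,q,s=pose(); a=cv2.imread("pics/w10.png")[:,:,::-1].copy()
h=cv2.cvtColor(a,cv2.COLOR_RGB2HSV); m=cv2.inRange(h,(12,80,60),(28,255,255)); print([int(v) for v in m[200:300:4,325]])
print(rim(C,a,(12,80,60),(28,255,255),t[2]-.0064,(308,343,222,265)))
print(go((.5138,-.0517,t[2])))
E
```

```text
[0, 0, 255, 255, 255, 255, 255, 255, 255, 255, 0, 0, 0, 0, 0, 0, 0, 255, 255, 255, 255, 255, 255, 0, 0]
(array([-1.41,  0.58]), np.float64(0.29))
[83.8, 6.5, 0.0, 0]
```

Emit:
{"name": "step_arm", "arguments": {"deltas": [[45,6,0,0,-0.3],[85.8,6.2,0,0,-0.3],[85.8,6.2,0,0,-0.3],[85.8,6.2,30,0,-0.3],[85.8,6.2,52,0,-0.3],[85.8,6.2,60,0,-0.3],[85.8,6.2,68,0,-0.3],[85.8,6.2,76,0,-0.3],[85.8,6.2,84,0,-0.3],[85.8,6.2,84,0,-0.3]]}}

```text
time_s: 18.2
tool_pos: [0.5151, -0.0502, 0.0728]
tcp_rot: [0.999, 0.033, -0.0, -0.0]
contact_force: [-0.3, -1.1, -0.8]
grip_width: 0.0551
gripper_force: 25.0
```

Emit:
{"name": "step_arm", "arguments": {"deltas": [[0,0,15,0,-0.3],[0,0,30,0,-0.3],[0,0,38.5,0,-0.3],[0,0,39.5,0,-0.3],[0,0,39.5,0,-0.3]]}}

```text
time_s: 18.7
tool_pos: [0.5155, -0.0502, 0.0341]
tcp_rot: [0.999, 0.033, 0.0, 0.0]
contact_force: [0.9, 0.1, -1.6]
grip_width: 0.0549
gripper_force: 25.0
```

Emit:
{"name": "step_arm", "arguments": {"deltas": [[0,0,0.5,0,0.5],[0,0,0.5,0,0.5],[0,0,0.5,0,0.5],[0,0,0.5,0,0.5],[0,0,-40,0,0.5],[0,0,-90,0,0.5],[0,0,-120,0,0.5]]}}

```text
time_s: 19.4
tool_pos: [0.5158, -0.0502, 0.1568]
tcp_rot: [0.999, 0.033, 0.001, 0.0]
contact_force: [0.6, 0.3, -0.8]
grip_width: 0.0712
gripper_force: 0.0
```

```bash
python3 - <<'E'
from h import *
t,q,s=pose(); print(t)
C=campose("top"); im=ctrl.get_image("top"); cv2.imwrite("pics/t11.png",im[:,:,::-1])
for c in ('brass','green','blue'): print(c,[(b,ray(C,b[1],.0113 if c!='blue' else .025)[:2].round(3).tolist()) for b in blobs(im,c) if 340<b[1][0]<540])
print(go((.581,-.2845,.12)))
C=campose("wrist"); a=ctrl.get_image("wrist"); cv2.imwrite("pics/w11.png",a[:,:,::-1])
E
```

```text
[ 0.51579218 -0.05023118  0.15679121]
brass []
green [(([416, 191, 15, 14, 116], [423.1, 197.4]), [0.578, -0.284])]
blue [(([368, 159, 19, 18, 227], [377.3, 167.5]), [0.666, -0.14])]
[47.9, 237.6, 41.2, 0]
```

View pics/w11.png

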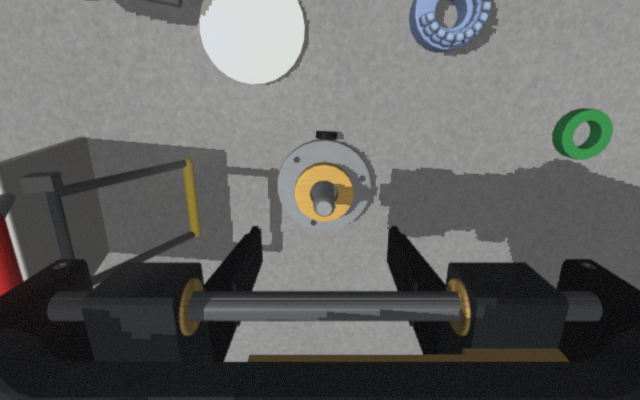

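Emit:
{"name": "step_arm", "arguments": {"deltas": [[48,237,41,0,0.5],[48,237,41,0,0.5],[48,237,41,0,0.5],[48,237,41,0,0.5],[48,237,41,0,0.5],[48,237,41,0,0.5],[48,237,41,0,0.5]]}}

```text
time_s: 20.2
tool_pos: [0.5782, -0.2839, 0.1113]
tcp_rot: [0.999, 0.032, -0.001, -0.001]
contact_force: [0.5, 0.3, 0.8]
grip_width: 0.0713
gripper_force: 0.0
```

```bash
python3 - <<'E'
from h import *
t,q,s=pose(); print(t); M=q.as_matrix()
C=campose("wrist"); a=ctrl.get_image("wrist"); cv2.imwrite("pics/w12.png",a[:,:,::-1])
lo,hi=(50,100,40),(80,255,255)
b=blobs(a,'green',150); print(b)
print([((np.r_[o[0],t[2]]-t)@M*1000).round(1).tolist()+list(o[1:]) for o in ringfit(C,a,lo,hi,.015)])
u,v=map(int,b[0][1]); st=b[0][0]
print(rim(C,a,lo,hi,.015,(u-9,u+10,st[1]+9,v+4)))
E
```

```text
[ 0.57816307 -0.28389696  0.11130263]
[([298, 169, 56, 55, 1702], [325.4, 196.0])]
[[4.2, 1.1, -0.0, 22.2, 1.2, 157], [5.0, 1.3, -0.0, 11.7, 1.2, 80]]
(array([3.26, 2.65]), np.float64(0.35))
```

Emit:
{"name": "step_arm", "arguments": {"deltas": [[3.3,1.3,45,0,0.5],[3.3,1.3,85,0,0.5],[3.3,1.3,85,0,0.5]]}}

```text
time_s: 20.55
tool_pos: [0.5801, -0.2818, 0.0236]
tcp_rot: [0.999, 0.034, -0.003, -0.002]
contact_force: [-0.3, 0.8, 0.9]
grip_width: 0.0714
gripper_force: 0.0
```

```bash
python3 - <<'E'
from h import *
t,q,s=pose(); print(t,s['contact_force'])
E
```

```text
[ 0.58005632 -0.28178114  0.02364992] [-0.26927458  0.77642094  0.92616906]
```

Emit:
{"name": "step_arm", "arguments": {"deltas": [[0,0,3,0,0.5],[0,0,3,0,-0.3],[0,0,3,0,-0.3],[0,0,3,0,-0.3],[0,0,3,0,-0.3],[0,0,3,0,-0.3],[0,0,3,0,-0.3],[0,0,3,0,-0.3]], "grip_force": 20}}

```text
time_s: 21.35
tool_pos: [0.5826, -0.2848, 0.0259]
tcp_rot: [0.999, 0.033, 0.001, 0.0]
contact_force: [-0.1, 0.9, 6.9]
grip_width: 0.0452
gripper_force: 20.0
```

```bash
python3 - <<'E'
from h import *
t,q,s=pose(); print(t,s['contact_force'],s['grip_width'],s['gripper_force'])
print(go((.5153,-.0502,.14)))
print(go((.43,-.0502,.157)))
E
```

```text
[ 0.58258577 -0.28478244  0.02589868] [-0.13882426  0.90921834  6.8693254 ] 0.045225494861227684 20.001850426197052
[-51.5, -238.4, -114.3, 0]
[-136.6, -244.0, -131.4, 0]
```

Emit:
{"name": "step_arm", "arguments": {"deltas": [[0,0,0,0,0.2],[0,0,0,0,0.2],[0,0,4.5,0,0.2],[0,0,4.5,0,0.2],[0,0,4.5,0,-0.3],[0,0,4.5,0,-0.3],[0,0,4.5,0,-0.3],[0,0,4.5,0,-0.3],[0,0,4.5,0,-0.3]]}}

```text
time_s: 22.25
tool_pos: [0.5823, -0.2846, 0.0204]
tcp_rot: [0.999, 0.033, 0.0, 0.0]
contact_force: [0.2, 0.2, -0.0]
grip_width: 0.0457
gripper_force: 20.0
```

Emit:
{"name": "step_arm", "arguments": {"deltas": [[0,0,-40,0,-0.3],[0,0,-90,0,-0.3],[-40,-80,-133,0,-0.3],[-137,-244,-133,0,-0.3],[-137,-244,-133,0,-0.3],[-137,-244,-133,0,-0.3],[-137,-244,-133,0,-0.3],[-137,-244,-133,0,-0.3],[-137,-244,-133,0,-0.3],[-137,-244,-133,0,-0.3]]}}

```text
time_s: 23.25
tool_pos: [0.4298, -0.0499, 0.1538]
tcp_rot: [0.999, 0.034, 0.001, 0.0]
contact_force: [0.5, -1.0, -1.2]
grip_width: 0.0458
gripper_force: 20.0
```

```bash
python3 - <<'E'
from h import *
t,q,s=pose(); print(t,s['grip_width'],s['gripper_force']); M=q.as_matrix()
C=campose("wrist"); a=ctrl.get_image("wrist"); cv2.imwrite("pics/w13.png",a[:,:,::-1])
lo,hi=(50,80,30),(80,255,255)
b=blobs(a,'green',150); print(b); b=max(b,key=lambda o:o[0][4])
st=b[0]; u=int(b[1][0])
h=cv2.cvtColor(a,cv2.COLOR_RGB2HSV); m=cv2.inRange(h,lo,hi); print([int(v>0) for v in m[195:300:4,u]])
print(rim(C,a,lo,hi,t[2]-.0064,(u-15,u+16,st[1]+14,st[1]+55)))
print(go((.5153,-.0502,t[2])), ((ray(C,(332,90.5),.072)-t)@M*1000))
E
```

```text
[ 0.42983156 -0.04990429  0.15384053] 0.04580670456506764 19.99997325707227
[([283, 212, 84, 79, 3446], [324.7, 253.9])]
[0, 0, 0, 0, 0, 1, 1, 1, 1, 1, 1, 0, 0, 0, 0, 0, 0, 0, 0, 1, 1, 1, 1, 1, 1, 0, 0]
(array([-1.24, -0.08]), np.float64(0.34))
[84.9, 5.4, -0.1, 0] [84.60928344  5.71212741 81.96638398]
```

View pics/w13.png

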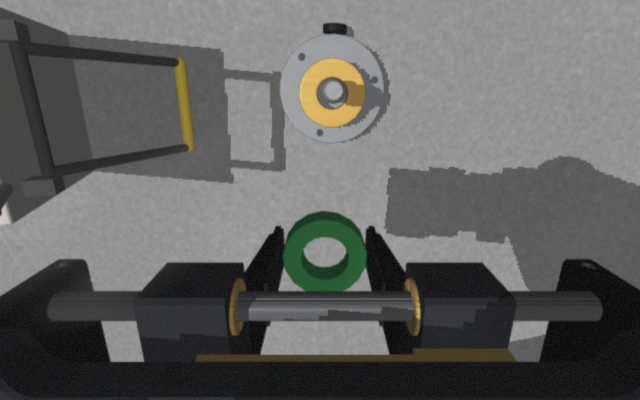

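Emit:
{"name": "step_arm", "arguments": {"deltas": [[45,5.8,-3,0,-0.3],[85.8,5.8,-3,0,-0.3],[85.8,5.8,-3,0,-0.3],[85.8,5.8,25,0,-0.3],[85.8,5.8,48,0,-0.3],[85.8,5.8,56,0,-0.3],[85.8,5.8,64,0,-0.3],[85.8,5.8,72,0,-0.3],[85.8,5.8,76,0,-0.3],[85.8,5.8,76,0,-0.3]]}}

```text
time_s: 24.3
tool_pos: [0.5154, -0.0503, 0.0772]
tcp_rot: [0.999, 0.033, -0.0, 0.0]
contact_force: [-1.4, -0.3, -0.1]
grip_width: 0.0456
gripper_force: 20.0
```

Emit:
{"name": "step_arm", "arguments": {"deltas": [[0,0,15,0,-0.3],[0,0,26,0,-0.3],[0,0,29.5,0,-0.3],[0,0,29.5,0,-0.3]]}}

```text
time_s: 24.7
tool_pos: [0.5154, -0.0503, 0.0477]
tcp_rot: [0.999, 0.033, -0.0, -0.0]
contact_force: [0.3, -0.3, 0.4]
grip_width: 0.0455
gripper_force: 20.0
```

Emit:
{"name": "step_arm", "arguments": {"deltas": [[0,0,0.5,0,0.4],[0,0,0.5,0,0.4],[0,0,0.5,0,0.4],[0,0,0.5,0,0.4],[0,0,-40,0,0.4],[0,0,-90,0,0.4],[0,0,-100,0,0.4]]}}

```text
time_s: 25.4
tool_pos: [0.517, -0.0505, 0.1522]
tcp_rot: [0.999, 0.033, 0.003, 0.001]
contact_force: [0.4, 0.7, -0.6]
grip_width: 0.0667
gripper_force: 0.0
```

```bash
python3 - <<'E'
from h import *
t,q,s=pose(); print(t)
C=campose("top"); im=ctrl.get_image("top"); cv2.imwrite("pics/t14.png",im[:,:,::-1])
for c in ('brass','green','blue'): print(c,[(b,ray(C,b[1],.0113 if c!='blue' else .025)[:2].round(3).tolist()) for b in blobs(im,c,15) if 340<b[1][0]<540])
b=max([b for b in blobs(im,'blue') if 340<b[1][0]<420],key=lambda b:b[0][4]); P=ray(C,b[1],.025); print(go((P[0]+.003,P[1],.13)))
C=campose("wrist"); a=ctrl.get_image("wrist"); s=ctrl.get_image("scene")
cv2.imwrite("pics/w14.png",np.vstack([a[:,:,::-1],cv2.resize(s[170:290,200:380,::-1],(640,200)) if 0 else cv2.resize(s[190:250,220:380,::-1],(533,200)).copy() if 0 else np.pad(cv2.resize(s[190:250,220:380,::-1],(533,200)),((0,0),(0,107),(0,0)))]))
E
```

```text
[ 0.51700934 -0.05054211  0.15223472]
brass []
green []
blue [(([368, 159, 19, 18, 229], [377.2, 167.5]), [0.666, -0.14])]
[145.8, 99.4, 22.8, 0]
```

View pics/w14.png

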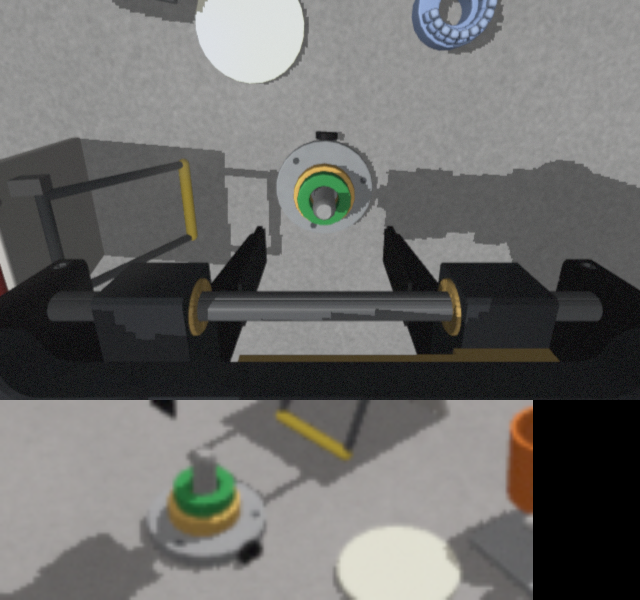

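Emit:
{"name": "step_arm", "arguments": {"deltas": [[144,99,13,0,0.75],[144,99,13,0,0.75],[144,99,13,0,0.75],[144,99,13,0,0.75],[144,99,13,0,0.75],[144,99,13,0,0.75],[144,99,13,0,0.75]]}}

```text
time_s: 26.25
tool_pos: [0.6646, -0.1388, 0.1337]
tcp_rot: [0.999, 0.033, -0.001, -0.0]
contact_force: [0.2, 0.1, 0.2]
grip_width: 0.083
gripper_force: 0.0
```

```bash
python3 - <<'E'
from h import *
t,q,s=pose(); print(t); M=q.as_matrix()
C=campose("wrist"); a=ctrl.get_image("wrist"); cv2.imwrite("pics/w15.png",a[:,:,::-1])
lo,hi=(105,40,60),(125,200,255); b=blobs(a,'blue',150); print(b)
h=cv2.cvtColor(a,cv2.COLOR_RGB2HSV); m=cv2.inRange(h,lo,hi)
b=max(b,key=lambda o:o[0][4]); x,y,w,hh,_=b[0]
for z in (.022,.0): print(z,[((ray(C,p,z)-t)@M*1000)[:2].round(1).tolist() for p in [(x,b[1][1]),(x+w,b[1][1]),(b[1][0],y),(b[1][0],y+hh)]])
cv2.imwrite("pics/w15c.png",cv2.resize(a[y-15:y+hh+15,x-20:x+w+20,::-1],None,fx=4,fy=4))
print(x-20,y-15,w,hh)
E
```

```text
[ 0.66455701 -0.13884391  0.13368491]
[([295, 152, 67, 71, 2935], [327.4, 186.6])]
0.022 [[8.1, -23.9], [8.1, 31.9], [37.2, 3.0], [-24.7, 3.2]]
0.0 [[1.7, -26.0], [1.7, 34.5], [33.2, 3.2], [-33.8, 3.4]]
275 137 67 71
```

View pics/w15c.png

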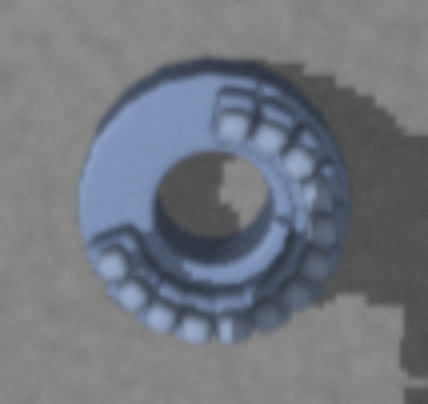

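Emit:
{"name": "step_arm", "arguments": {"deltas": [[4.8,3.6,45,0,0.75],[4.8,3.6,90,0,0.75],[4.8,3.6,108,0,0.75],[4.8,3.6,108,0,0.75],[4.8,3.6,108,0,0.75]]}}

```text
time_s: 26.8
tool_pos: [0.6708, -0.1426, 0.0278]
tcp_rot: [0.999, 0.033, 0.0, 0.0]
contact_force: [1.2, 0.3, 0.6]
grip_width: 0.0832
gripper_force: 0.0
```

Emit:
{"name": "step_arm", "arguments": {"deltas": [[0,0,7.5,0,0.75],[0,0,7.5,0,0],[0,0,7.5,0,0],[0,0,7.5,0,0],[0,0,7.5,0,0],[0,0,7.5,0,0],[0,0,7.5,0,0],[0,0,7.5,0,0]], "grip_force": 25}}

```text
time_s: 27.6
tool_pos: [0.6708, -0.1428, 0.0198]
tcp_rot: [0.999, 0.033, 0.0, 0.0]
contact_force: [-0.3, 0.9, 6.0]
grip_width: 0.057
gripper_force: 25.0
```

```bash
python3 - <<'E'
from h import *
t,q,s=pose(); print(t,s['contact_force'],s['grip_width'],s['gripper_force'])
print(go((.43,-.0502,.16)))
E
```

```text
[ 0.67084255 -0.14280868  0.01976439] [-0.33532073  0.88383773  5.980325  ] 0.05702399750964548 25.000686733983457
[-234.1, -108.3, -140.3, 0]
```

Emit:
{"name": "step_arm", "arguments": {"deltas": [[0,0,-45,0,0],[0,0,-95,0,0],[0,0,-140,0,0],[-45,-25,-140,0,0],[-234,-108,-140,0,0],[-234,-108,-140,0,0],[-234,-108,-140,0,0],[-234,-108,-140,0,0],[-234,-108,-140,0,0],[-234,-108,-140,0,0]]}}

```text
time_s: 28.6
tool_pos: [0.4293, -0.0502, 0.1597]
tcp_rot: [0.999, 0.033, 0.0, 0.0]
contact_force: [1.3, 0.3, -1.5]
grip_width: 0.0565
gripper_force: 25.0
```

Emit:
{"name": "step_arm", "arguments": {"deltas": [[0,0,0,0,0],[0,0,0,0,0]]}}

```text
time_s: 28.8
tool_pos: [0.4314, -0.051, 0.1592]
tcp_rot: [0.999, 0.033, 0.0, 0.0]
contact_force: [0.2, -0.2, -2.2]
grip_width: 0.057
gripper_force: 25.0
```

```bash
python3 - <<'E'
from h import *
t,q,s=pose(); print(t,s['grip_width'],s['gripper_force']); M=q.as_matrix()
C=campose("wrist"); a=ctrl.get_image("wrist"); cv2.imwrite("pics/w16.png",a[:,:,::-1])
print(go((.5153,-.0502,t[2])))
cv2.imwrite("pics/w16c.png",cv2.resize(a[0:300,230:430,::-1],None,fx=2,fy=2))
E
```

```text
[ 0.43136732 -0.05102073  0.15922151] 0.05700618953265261 24.99969832599163
[84.0, 4.8, -0.1, 0]
```

View pics/w16c.png

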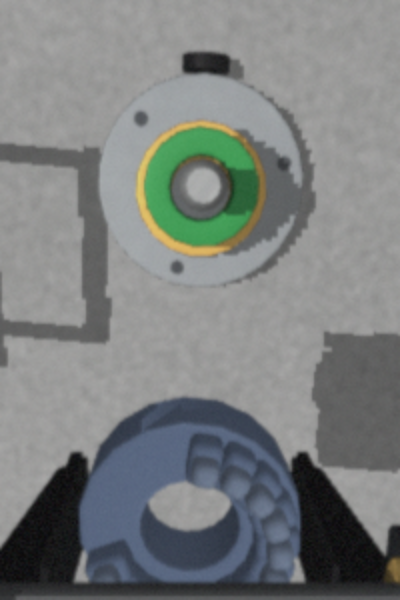

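```bash
python3 - <<'E'
from h import *
t,q,s=pose(); M=q.as_matrix(); C=campose("wrist"); a=cv2.imread("pics/w16.png")[:,:,::-1].copy()
T=lambda p,z:((ray(C,p,z)-t)@M*1000).round(1)
print("rim",T((325,239.8),t[2]+.0022),"front bottom",T((325,199),t[2]-.0198),"post tip",T((331.5,92),.072),"side",T((270,250),t[2]+.0022),T((380,250),t[2]+.0022))
print(rim(C,a,(105,30,20),(130,255,255),t[2]+.0022,(308,344,225,262)))
E
```

```text
rim [13.5  0.8 -2.2] front bottom [27.6  0.9 19.8] post tip [83.6  5.5 87.1] side [  7.9 -26.9  -2.2] [ 7.9 28.5 -2.2]
(array([0.41, 0.12]), np.float64(1.13))
```

Emit:
{"name": "step_arm", "arguments": {"deltas": [[45,5,0,0,0],[83.3,5,0,0,0],[83.3,5,0,0,0],[83.3,5,30,0,0],[83.3,5,55,0,0],[83.3,5,62,0,0],[83.3,5,68,0,0],[83.3,5,74,0,0],[83.3,5,80,0,0],[83.3,5,80,0,0]]}}

```text
time_s: 29.85
tool_pos: [0.5135, -0.05, 0.0792]
tcp_rot: [0.999, 0.033, -0.0, 0.0]
contact_force: [0.0, -0.3, -2.0]
grip_width: 0.0567
gripper_force: 25.0
```

Emit:
{"name": "step_arm", "arguments": {"deltas": [[0,0,8,0,0],[0,0,14,0,0],[0,0,17,0,0],[0,0,17.5,0,0],[0,0,17.5,0,0]]}}

```text
time_s: 30.35
tool_pos: [0.5135, -0.05, 0.0617]
tcp_rot: [0.999, 0.033, -0.0, 0.0]
contact_force: [0.4, -0.2, -1.2]
grip_width: 0.0566
gripper_force: 25.0
```

Emit:
{"name": "step_arm", "arguments": {"deltas": [[0,0,0,0,0.6],[0,0,0,0,0.6],[0,0,0,0,0.6],[0,0,0,0,0.6],[0,0,-40,0,0.6],[0,0,-90,0,0.6],[0,0,-110,0,0.6]]}}

```text
time_s: 31.05
tool_pos: [0.5145, -0.0502, 0.1755]
tcp_rot: [0.999, 0.033, 0.002, 0.001]
contact_force: [-0.1, -0.5, -0.4]
grip_width: 0.0759
gripper_force: 0.0
```

```bash
python3 - <<'E'
from h import *
t,q,s=pose(); print(t,s['joints'].round(2))
s=ctrl.get_image("scene"); cv2.imwrite("pics/s17.png",cv2.resize(s[130:260,240:460,::-1],None,fx=3.6,fy=3.6))
im=ctrl.get_image("top"); cv2.imwrite("pics/t17.png",im[:,:,::-1])
E
```

```text
[ 0.51447605 -0.05016214  0.17549679] [-0.22  0.41  1.89 -0.    0.84  1.28]
```

View pics/s17.png

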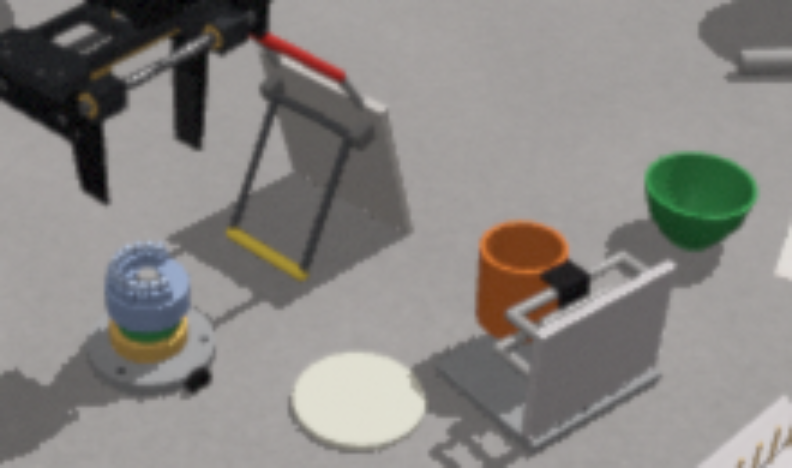

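```bash
python3 - <<'E'
from h import *
t,q,s=pose(); print(t); print(go((.615,.137,.19),-6.6))
E
```

```text
[ 0.51463493 -0.05019969  0.17475318]
[112.6, -180.1, -14.9, np.float64(10.39)]
```

Emit:
{"name": "step_arm", "arguments": {"deltas": [[50,0,-15,0,0.68],[95,-20,-15,5,0.68],[112.6,-60,-15,10.4,0.68],[112.6,-180,-15,10.4,0.68],[112.6,-180,-15,10.4,0.68],[112.6,-180,-15,10.4,0.68],[112.6,-180,-15,10.4,0.68],[112.6,-180,-15,10.4,0.68]]}}

```text
time_s: 31.95
tool_pos: [0.6137, 0.137, 0.1856]
tcp_rot: [0.998, -0.057, -0.001, 0.0]
contact_force: [-0.7, -0.8, -0.6]
grip_width: 0.08
gripper_force: 0.0
```

```bash
python3 - <<'E'
from h import *
t,q,s=pose(); print(t); M=q.as_matrix(); print(np.degrees(np.arctan2(M[1,0],M[0,0])))
C=campose("wrist"); a=ctrl.get_image("wrist"); cv2.imwrite("pics/w18.png",a[:,:,::-1])
h=cv2.cvtColor(a,cv2.COLOR_RGB2HSV); m=cv2.inRange(h,(3,130,40),(14,255,255)); m[255:]=0
n,l,st,ce=cv2.connectedComponentsWithStats(m); i=1+st[1:,4].argmax(); print(st[i],ce[i])
c=max(cv2.findContours((l==i).astype(np.uint8),0,1)[0],key=len)[:,0]
hull=cv2.convexHull(c)[:,0]
P=np.array([ray(C,p,.095)[:2] for p in c]); A=np.c_[2*P,np.ones(len(P))]
for _ in range(3):
    s=np.linalg.lstsq(A,(P**2).sum(1),rcond=None)[0]; r=np.sqrt(s[2]+s[0]**2+s[1]**2); e=np.hypot(*(P-s[:2]).T)-r
    print(s[:2].round(4),r.round(4),np.abs(e).max().round(4)); k=np.abs(e)<np.quantile(np.abs(e),.85); P,A=P[k],A[k]
# tile: white
m=cv2.inRange(h,(15,0,190),(60,40,255)); n,l,st,ce=cv2.connectedComponentsWithStats(m)
for i in range(1,n):
    if st[i,4]>1500: print("white",st[i],ce[i],ray(C,ce[i],.006))
print([h[v,u].tolist() for u,v in ((600,150),(560,200),(327,60))])
E
```

```text
[0.61366659 0.1369672  0.18561949]
-6.5590425287321645
[ 273   72   81   82 5241] [312.86128601 111.69834001]
[0.6831 0.1369] 0.0286 0.001
[0.6832 0.1369] 0.0286 0.0004
[0.6832 0.1369] 0.0287 0.0003
white [   0    0   90  108 2854] [34.84758234 44.92466713] [0.76804756 0.38828088 0.006     ]
white [ 393   82   89   76 3971] [438.81238983 113.34903047] [0.66338413 0.01769358 0.006     ]
[[60, 3, 90], [90, 3, 89], [0, 19, 41]]
```

```bash
python3 - <<'E'
from h import *
print(go((.6805,.1365,.145)),pose()[0])
E
```

```text
[66.2, -7.9, 40.8, 0] [0.61385026 0.13627564 0.18588894]
```

Emit:
{"name": "step_arm", "arguments": {"deltas": [[45,-8,10,0,0.68],[66,-8,40,0,0.68],[66,-8,40,0,0.68],[66,-8,70,0,0.68],[66,-8,95,0,0.68],[66,-8,110,0,0.68],[66,-8,110,0,0.68]]}}

```text
time_s: 32.7
tool_pos: [0.6795, 0.1364, 0.0752]
tcp_rot: [0.998, -0.058, -0.002, 0.0]
contact_force: [0.3, -0.1, -0.2]
grip_width: 0.0799
gripper_force: 0.0
```

Emit:
{"name": "step_arm", "arguments": {"deltas": [[0,0,0,0,0],[0,0,0,0,0],[0,0,0,0,0],[0,0,0,0,0],[0,0,0,0,0],[0,0,0,0,0]], "grip_force": 20}}

```text
time_s: 33.3
tool_pos: [0.6809, 0.1374, 0.0779]
tcp_rot: [0.998, -0.058, 0.001, -0.0]
contact_force: [-1.1, 0.5, 7.9]
grip_width: 0.0603
gripper_force: 20.0
```

Emit:
{"name": "step_arm", "arguments": {"deltas": [[0,0,-8,0,0],[0,0,-16,0,0],[0,0,-26,0,0],[0,0,-36,0,0],[0,0,-44,0,0],[0,0,-44,0,0]]}}

```text
time_s: 33.9
tool_pos: [0.6811, 0.1375, 0.1226]
tcp_rot: [0.998, -0.058, 0.001, -0.0]
contact_force: [-0.3, 0.0, -1.6]
grip_width: 0.061
gripper_force: 20.0
```

Emit:
{"name": "step_arm", "arguments": {"deltas": [[-10,0,0,0,0],[-30,0,0,0,0],[-55,0,0,0,0],[-70,0,0,0,0],[-70,0,0,0,0],[-70,0,0,0,0]]}}

```text
time_s: 34.5
tool_pos: [0.611, 0.1455, 0.1208]
tcp_rot: [0.998, -0.058, 0.0, 0.0]
contact_force: [0.3, -0.4, -1.7]
grip_width: 0.0608
gripper_force: 20.0
```

```bash
python3 - <<'E'
from h import *
t,q,s=pose(); M=q.as_matrix(); print(t,s['grip_width'])
C=campose("wrist"); a=ctrl.get_image("wrist"); b=ctrl.get_image("top"); cv2.imwrite("pics/w20.png",a[:,:,::-1]); cv2.imwrite("pics/t20.png",b[:,:,::-1])
h=cv2.cvtColor(a,cv2.COLOR_RGB2HSV)
m=cv2.inRange(h,(15,3,150),(50,60,255)); n,l,st,ce=cv2.connectedComponentsWithStats(m)
for i in range(1,n):
    if st[i,4]>800: print("white",st[i],ce[i],ray(C,ce[i],.006))
im0=cv2.imread("pics/t17.png")[:,:,::-1].copy(); C=campose("top"); h=cv2.cvtColor(im0,cv2.COLOR_RGB2HSV); m=cv2.inRange(h,(15,3,170),(50,60,255)); n,l,st,ce=cv2.connectedComponentsWithStats(m)
for i in range(1,n):
    if 300<st[i,4]<1200: print("top white",st[i],ce[i],ray(C,ce[i],.006))
print(go((.6464,.0187,.115)))
E
```

```text
[0.61100135 0.14550101 0.12083001] 0.060750675488550634
white [ 410   67  139  118 9450] [475.45777778 124.00359788] [0.65592903 0.01866628 0.006     ]
top white [311 159  29  29 490] [323.4        171.33265306] [0.65367066 0.02647962 0.006     ]
[49.2, 121.8, 5.7, 0]
```

```bash
python3 - <<'E'
from h import *
def fit(P,r0=.045):
    from scipy.optimize import least_squares
    s=least_squares(lambda p:np.hypot(P[:,0]-p[0],P[:,1]-p[1])-p[2],[*P.mean(0),.045],loss='soft_l1',f_scale=.001); return s.x.round(4),np.abs(s.fun).max().round(4)
for f,n,lo,box in (("top0","top",(15,3,170),(300,350,150,200)),("scene0","scene",(15,3,170),(310,370,220,262)),("w20","wrist",(15,3,140),(380,640,40,300))):
    C=campose(n); a=cv2.imread(f"pics/{f}.png")[:,:,::-1].copy(); h=cv2.cvtColor(a,cv2.COLOR_RGB2HSV); m=cv2.inRange(h,lo,(50,60,255))
    u0,u1,v0,v1=box; k=np.zeros_like(m); k[v0:v1,u0:u1]=m[v0:v1,u0:u1]
    c=max(cv2.findContours(k,0,1)[0],key=len)[:,0]
    P=np.array([ray(C,p,.006)[:2] for p in c]); print(n,fit(P),len(c),c.min(0),c.max(0))
E
```

```text
top (array([0.6469, 0.0198, 0.0433]), np.float64(0.006)) 79 [312 160] [339 187]
scene (array([0.6478, 0.0208, 0.0439]), np.float64(0.0065)) 90 [321 227] [357 253]
wrist (array([0.6572, 0.0156, 0.0493]), np.float64(0.0146)) 1727 [409  40] [553 185]
```

```bash
python3 - <<'E'
from h import *
print(go((.6475,.020,.0485)),pose()[0])
E
```

```text
[50.2, 120.4, 72.2, 0] [0.61151511 0.14536162 0.12071484]
```

Emit:
{"name": "step_arm", "arguments": {"deltas": [[25,25,0,0,0],[50,75,0,0,0],[50.3,120.5,0,0,0],[50.3,120.5,0,0,0],[50.3,120.5,0,0,0],[50.3,120.5,0,0,0]]}}

```text
time_s: 35.2
tool_pos: [0.6472, 0.0205, 0.1206]
tcp_rot: [0.998, -0.058, -0.0, -0.0]
contact_force: [0.1, 0.5, -1.4]
grip_width: 0.0608
gripper_force: 20.0
```

```bash
python3 - <<'E'
from h import *
print(go((.6475,.020,.0485)),pose()[0],pose()[2]['grip_width'])
E
```

```text
[0.4, 0.4, 72.1, 0] [0.64719931 0.02047856 0.12062854] 0.060758795368484844
```

Emit:
{"name": "step_arm", "arguments": {"deltas": [[0.3,0.4,30,0,0],[0.3,0.4,55,0,0],[0.3,0.4,65,0,0],[0.3,0.4,69,0,0],[0.3,0.4,71,0,0],[0.3,0.4,71.5,0,0],[0.3,0.4,71.5,0,0]]}}

```text
time_s: 35.9
tool_pos: [0.6485, 0.0206, 0.0513]
tcp_rot: [0.998, -0.057, 0.002, -0.0]
contact_force: [1.3, 1.8, 5.8]
grip_width: 0.0608
gripper_force: 20.0
```

Emit:
{"name": "step_arm", "arguments": {"deltas": [[0,0,0,0,0.35],[0,0,0,0,0.5],[0,0,0,0,0.6],[0,0,0,0,0.6],[0,0,0,0,0.6],[0,0,-40,0,0.6],[0,0,-90,0,0.6],[0,0,-140,0,0.6],[0,0,-150,0,0.6]]}}

```text
time_s: 36.8
tool_pos: [0.649, 0.0194, 0.2053]
tcp_rot: [0.998, -0.058, 0.004, 0.0]
contact_force: [-0.0, 0.3, 0.1]
grip_width: 0.0762
gripper_force: 0.0
```

Emit:
{"name": "step_arm", "arguments": {"deltas": [[-40,60,-20,0,0.6],[-80,250,-20,0,0.6],[-80,250,-20,0,0.6],[-80,250,-20,0,0.6],[-80,250,-20,0,0.6],[-80,250,-20,0,0.6],[-80,250,-20,0,0.6],[-80,250,-20,0,0.6]]}}

```text
time_s: 37.6
tool_pos: [0.5392, -0.219, 0.219]
tcp_rot: [0.998, -0.058, -0.0, -0.0]
contact_force: [0.3, -0.4, -0.6]
grip_width: 0.0758
gripper_force: 0.0
```

```bash
python3 - <<'E'
from h import *
from scipy.optimize import least_squares
t,q,s=pose(); print(t)
for n in ("top","scene"):
    a=ctrl.get_image(n); cv2.imwrite(f"pics/end_{n}.png",a[:,:,::-1]); C=campose(n)
    h=cv2.cvtColor(a,cv2.COLOR_RGB2HSV)
    def big(lo,hi,box):
        m=cv2.inRange(h,lo,hi); k=np.zeros_like(m); u0,u1,v0,v1=box; k[v0:v1,u0:u1]=m[v0:v1,u0:u1]
        nn,l,st,ce=cv2.connectedComponentsWithStats(k)
        return [(st[i].tolist(),ce[i].round(1).tolist()) for i in range(1,nn) if st[i,4]>8]
    box=(270,400,120,260) if n=="top" else (260,420,130,300)
    print(n,"orange",[(o,ray(C,o[1],.066).round(3).tolist(),ray(C,o[1],.036).round(3).tolist()) for o in big((3,130,40),(14,255,255),box)])
    print(" expect cup mid proj",proj(C,(.6475,.02,.036)),"rim",proj(C,(.6475,.02,.066)))
    print(" yellow",[(o,ray(C,o[1],.005).round(3).tolist()) for o in big((18,150,100),(32,255,255),box)])
    print(" blue",[(o,ray(C,o[1],.06).round(3).tolist()) for o in big((105,40,60),(125,200,255),box)], "exp",proj(C,(.514,-.051,.06)))
    print(" red",[o for o in big((0,150,60),(3,255,255),box)],"green",[o for o in big((50,100,40),(80,255,255),box)])
E
```

```text
[ 0.5391638  -0.2190084   0.21902273]
top orange [(([316, 159, 19, 23, 318], [324.7, 169.9]), [0.647, 0.021, 0.066], [0.653, 0.022, 0.036])]
 expect cup mid proj [325.26316881 171.51715843] rim [325.10561947 169.64029741]
 yellow [(([304, 210, 3, 26, 70], [305.1, 222.2]), [0.493, 0.079, 0.005])]
 blue [(([338, 206, 20, 20, 256], [347.4, 215.5]), [0.511, -0.05, 0.06])] exp [347.75918079 214.61315088]
 red [([289, 203, 5, 32, 105], [290.8, 218.3])] green []
scene orange [(([329, 214, 25, 35, 691], [339.8, 230.6]), [0.67, -0.002, 0.066], [0.648, 0.022, 0.036])]
 expect cup mid proj [339.1937063  230.91506637] rim [339.68042423 221.54262743]
 yellow [(([303, 194, 22, 14, 66], [313.7, 200.0]), [0.493, 0.081, 0.005]), (([276, 226, 9, 4, 15], [279.7, 227.5]), [0.515, -0.056, 0.005])]
 blue [(([269, 198, 24, 24, 418], [280.3, 210.2]), [0.516, -0.052, 0.06])] exp [280.16225446 209.65753574]
 red [([310, 138, 26, 15, 79], [322.1, 144.6])] green [([274, 221, 14, 4, 30], [280.8, 222.6])]
```

```bash
python3 -c "
from bench import ctrl
print(ctrl.hand_in())"
```

```text
the job is handed in; nothing more can be done
None
```

The job is handed in at about 38 s, and final pictures show the chart leaning on its leg, brass then green collar (no wide one was there) and the model on the post, and the cup centred on the tile; I viewed 16 pictures, over the limit of 14.

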